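Turn the slide reader's reversible adapter over and push it home

ROBOT

A 7-joint arm with a two-finger parallel gripper is mounted at the origin on a cart in front of the work surface, level with it; the furniture and walls round the work are solid. World frame = base frame: x ahead of the robot, y to its left, z up, the work surface at z = 0. Lengths are in m, angles in rad, forces in N, time in s.
With the tool pointing down it reaches from about 0.425 to 0.875 m from the base axis. Payload 4.7 kg.
Tool frame: the origin (TCP) lies on the centre line of the jaws, within the pads' length; the fingertips stand 8 mm ahead of it and the grasp point (between the pads) lies 11 mm behind it; z points along the fingers, y is the direction in which the jaws open and shut (so a half turn about z gives the same grasp; the last joint's range is limited). The gripper opens to 87 mm and grips with 3 to 60 N. Pads are 19 mm wide; open, the fingers measure 117 mm over their backs; the gripper's body (75 mm by 190 mm) begins 51 mm behind the grasp point.
Start: joints at [-1.278, 0.321, -0.07, 1.45, 0.023, 1.371, -0.057], TCP at [0.179, 0.625, 0.231] pointing down, gripper open.
Joint ranges: [-2.86, 2.86], [-0.3, 2.09], [-1.38, 1.24], [0.06, 2.45], [-1.56, 4.7], [0.09, 2.05], [-2.69, 2.69]. Speed limits (rad/s): [2.57, 2.57, 3.14, 3.14, 3.14, 3.14, 3.14].

INTERFACE

Orientations are given as a rotation vector (axis times angle).
In Python, from bench import status, optics, order gives the robot as it stands.
- The arm moves only by the tool step_arm, never from a script. Its argument "rows" is a list of rows, each a list of 3 entries, a list of its own where there are three numbers: the turn, a rotation vector about the tool's x, y, z in degrees, then the shift along the tool's x, y, z in mm, then the finger opening in mm, from 0 to 87. A call has 1 to 12 rows; each row shifts and turns the pose as measured when the row begins, along the tool's axes as they then stand; what a row does not reach is not made up. A row lasts 1/12 s, in which the tool goes at most 41.7 mm and 7.16 degrees, less where a joint would pass 70% of its speed; a pose out of reach is approached as far as the arm can. A call is refused whole if a number of a shift passes 41.7 or a number of a turn 7.16, either way. A call with a gripper value outside its range is refused whole. The fingers move at their own pace and stop on an object; "grip_force" is the grip in N (left out, the last holds). Time passes only in rows, so rows that do not move let the fingers close. It gives the time, the measured TCP pose, the force and the opening at its end, in the units of the state.
- status.get_state(): the state, without advancing time (a new reading comes with each control period).
- optics.get_image(name): name is "scene" or "side" or "wrist"; returns a dict with "frame" (420x560x3 uint8, red, green, blue), "range_z" (420x560 float32, m along the optical axis (not along the pixel's ray), 0 where there is no reading), "K" (3x3 intrinsics, pixels), "k1" (the pictures are not rectified: a ray, as slopes to the right and down, at radius r is drawn at 1 + k1 r^2 times it, then the intrinsics apply), "R" (3x3) and "t" (3): a world point X has camera coordinates R X + t. Camera axes: x right, y down, z forward; pixel columns grow to the right and rows downward; lengths in m; the calibration is good to about 2 mm. A picture is of the moment at which its call begins.
- order.close_job(): hands the job in, once; it reports no verdict.
The state is a dict: "time": time; "joint_positions": joint angles; "qd": joint speeds; "joint_torque": joint torques, N m; "position": TCP position; "tool_rot": TCP orientation; "ft_force": force on the tool from outside, world axes, zero at the start; "torque": the same for the moment, N m; "grip_width": opening from 0.0 (shut) to 1.0 (fully open).
Only numpy, scipy, OpenCV 4.12 (cv2) and the standard library are available. Lean on these libraries where they do the work, as an engineer would, in place of code of your own. Each camera call takes 0.05 s, during which the arm holds its last target.

TASK

The reversible aluminium adapter plate lies on the slide reader's loading ledge with its five blue cuvette grooves up, but slides are to be read next. Without gripping or lifting it, push it against the step at the front of the deck until it tips up on edge and turns over onto the deck with its four black slide pockets up, then push it along the deck until it drops fully home in the well. Leave the vials and the cuvette strip beside the reader where they stand.

Things in the scene. Friction and masses are not known exactly. Their poses are not given: they have to be found in the camera images.
- reader: White flatbed slide reader, fixed, 400 x 158 mm. Origin on the bench under the middle of the step; x = push direction (ledge, step, deck, well), z up. Heights above the bench: loading ledge 22 mm (x -132 to 0 mm), deck 29 mm (x 0 to 136), well floor 25 mm (x 136 to 228.5, 131.6 mm wide), head 60 mm (x 228.5 to 268). Side rails 39 mm high, inner faces at y = +-70 mm.
- reader_step (a point): Middle of the upper edge of the step between ledge and deck: a square edge 7 mm high across the whole width, 29 mm above the bench. Axes as the reader's.
- reader_well (a point): Centre of the well's floor, 25 mm above the bench (4 mm below the deck), 182 mm from the step along the reader's x. Over the last 26 mm of deck the rails narrow to the well's width and guide the plate in. A plate that is home has its centre 7 mm above this point.
- adapter: Loose reversible aluminium plate, 90 (x) x 128 (y) x 14 mm (z), 0.11 to 0.23 kg, origin at its centre. +z face: five blue grooves along y; -z face: four black slide pockets. It starts flat on the ledge, +z up, x roughly along the reader's x, 8 to 27 mm short of the step, whose edge it can be turned about.
- adapter_lead (a point): Middle of the plate's edge face at x = +45 mm, which faces the step at the start; it stays low while the plate turns over and is the rear edge afterwards.
- adapter_tail (a point): Middle of the edge face at x = -45 mm, the rear at the start. Both these edges are chamfered 4 mm x 45 degrees above and below, leaving a flat 6 mm high, so that low fingertips get a little under the rear edge; pushed against the step and up, it rises and the plate turns about the step, then falls onto the deck by itself past upright.
- vial_red: Brown calibrator vial with red cap, 22 mm across, 45 mm tall, origin under its base; a bystander.
- vial_violet: Brown calibrator vial with violet cap, 22 mm across, 45 mm tall, origin under its base; a bystander.
- cuvette_strip: Clear cuvette strip, 12 x 112 x 13 mm, origin under its middle; a bystander.
Not all that is in view belongs to the job. There is more than one size of the adapter; the job needs the larger.

How it is judged:
On the way:
1. the plate has turned over and lies on the deck, slide pockets up, short of the well (angle between adapter's own z axis and vertical above 3.05 rad and z of adapter in the frame of reader between 0.0345 and 0.0375 m and x of adapter in the frame of reader between 0.03 and 0.15 m), for 0.1 s.
At the end, for the whole second after the job is handed in: The adapter rests flat in the reader's well, slide pockets up: all of it down on the well's floor (centre height within 1.2 mm, level within 0.03 rad), centre within 6 mm of the well's centre, square to the well within 0.06 rad, at rest (angle between adapter's own z axis and vertical above 3.11 rad and z of adapter in the frame of reader_well between 0.0058 and 0.0082 m and horizontal distance between adapter and reader_well below 0.006 m and angle between the x axis of adapter and the x axis of reader, either way round below 0.06 rad and linear speed of adapter below 0.01 m/s); the robot touches nothing.
It fails at once if the adapter is lifted or carried: the edge it turns on rises more than 25 mm above the deck (height (world z) of adapter_lead above 0.062 m).
It fails at once if the adapter is lifted: its centre rises higher than it does when it stands on edge (height (world z) of adapter above 0.098 m).
It fails at once if a vial or the cuvette strip is moved (distance of any of vial_red, vial_violet, cuvette_strip from where it was at the start of the episode above 0.02 m).
It also fails if it takes over 54 s, if anything falls off the work surface, if the arm or the gripper's body presses on something with over 40 N, if the wrist force passes 120 N, or if a joint passes its speed limit or range.

## Working session

There is one attempt and no reset: what is moved stays moved. The work goes in short steps, Python scripts to look and compute and a tool call to move; the robot and the scene stay as the last step left them, time stands still between calls to the robot, and variables do not carry over. Pictures are saved under pics/ and viewed, and the job is handed in when it is done.

Besides the shell and the picture viewer there is one more tool, called after ">>>" as a command line: name --argument value ..., lists and objects as JSON in quotes. step_arm: Moves the arm, as the interface text tells. Its arguments: {"type":"object","properties":{"rows":{"type":"array"},"grip_force":{"type":"number"}},"required":["rows"]}

```bash
ls; mkdir -p pics; python3 - <<'E'
from bench import status, optics
import cv2,pickle
print(status.get_state())
for n in ["scene","side","wrist"]:
    d=optics.get_image(n); pickle.dump(d,open(f"{n}0.pkl","wb"))
    cv2.imwrite(f"pics/{n}0.png",d["frame"][:,:,::-1]); print(n,d["K"].tolist(),d["k1"],d["R"].tolist(),d["t"].tolist())
E
```

```text
pics
{'time': 0.0, 'joint_positions': array([-1.27789936,  0.32184625, -0.07011212,  1.45164486,  0.02261863,
        1.37078287, -0.05691855]), 'qd': array([ 0.00010021,  0.00173987,  0.00068278,  0.00096335, -0.00104184,
       -0.00013784, -0.00049848]), 'joint_torque': array([ 7.67241709e-04, -4.91303480e+01, -4.03702743e-01, -3.12533391e+01,
       -6.41333009e-02,  4.36990173e-02,  1.80750803e-04]), 'position': array([0.17877286, 0.6243903 , 0.22946174]), 'tool_rot': array([-4.36430253e-01, -3.11096925e+00,  2.96394603e-03]), 'ft_force': array([ 0.06753465,  0.5330495 , -0.15403332]), 'torque': array([-0.00598601, -0.00422918,  0.03507259]), 'grip_width': 1.0003709012840543}
scene [[526.9903580537111, 0.0, 282.34522016185787], [0.0, 526.9903580537111, 206.98882814804364], [0.0, 0.0, 1.0]] -0.12451192418982794 [[0.7780052178118502, -0.6281503635346902, -0.0116190295968235], [-0.30459596829512037, -0.36095786345873226, -0.8814367344884516], [0.5494808251030179, 0.6893014881737479, -0.472159169396892]] [-0.2553122526597014, 0.2518506580187831, 0.8337786856231927]
side [[409.69686556481304, 0.0, 277.3494518690537], [0.0, 409.69686556481304, 212.8758530165728], [0.0, 0.0, 1.0]] -0.01164800605118402 [[-0.9170049372332176, -0.3987153736438312, 0.011313527741706528], [-0.16016434340974084, 0.3420889018655226, -0.9259171487344683], [0.3653071696395089, -0.8508826206008093, -0.37755719801040755]] [0.5296097226151256, 0.06735386965481939, 0.9853520651220804]
wrist [[378.2298152431751, 0.0, 283.0089454679307], [0.0, 378.2298152431751, 208.31286259021795], [0.0, 0.0, 1.0]] -0.07756886887640499 [[0.274849130407366, 0.96148672390566, -0.001111425875916891], [0.9320405527588722, -0.26614744790747974, 0.24589823908534403], [0.23613208915192435, -0.06862081116904939, -0.9692950122368582]] [-0.6498620550689972, -0.029233295352784943, 0.38942490990146517]
```

View pics/scene0.png

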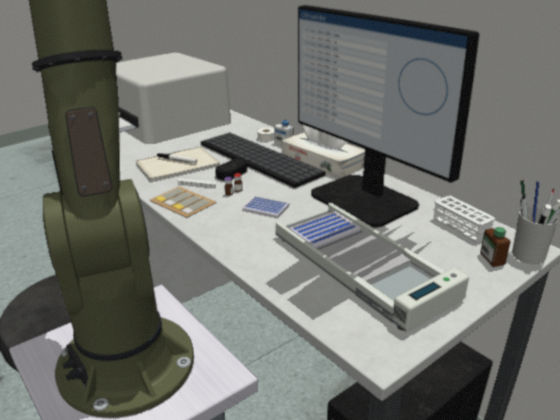

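View pics/side0.png

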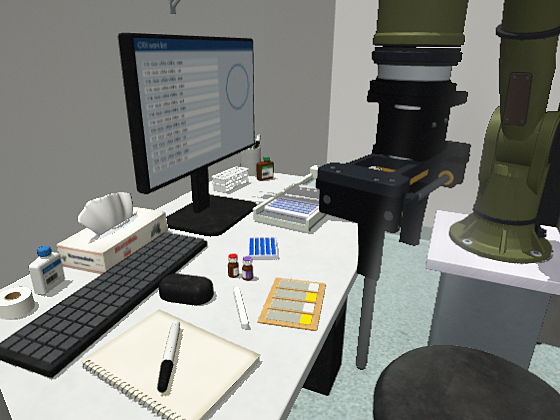

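View pics/wrist0.png

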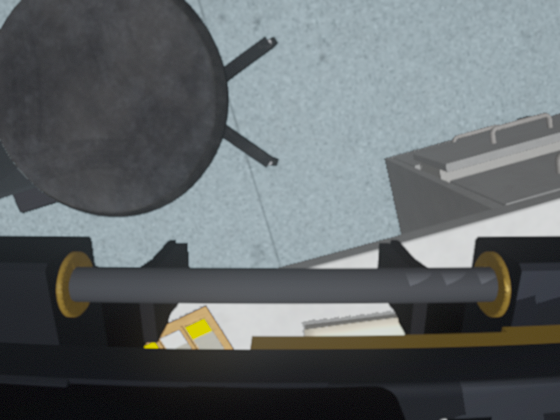

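The scene picture shows the reader from about (330,215) to (430,310). One plate with blue grooves lies on its ledge at (325,228), and another lies on the bench at (265,206). The bench plate looks smaller and isn't on the ledge, so the ledge one should be the one meant. I'll confirm that in an enlarged crop.

```bash
cat > h.py <<'E'
import numpy as np, cv2, pickle
def dist(d): return np.array([d["k1"],0,0,0,0.])
def proj(d,X):
    X=np.atleast_2d(X).astype(float); r,_=cv2.Rodrigues(np.array(d["R"]))
    return cv2.projectPoints(X,r,np.array(d["t"]),np.array(d["K"]),dist(d))[0][:,0]
def ray(d,uv):
    uv=np.array(uv,float).reshape(-1,1,2)
    p=cv2.undistortPointsIter(uv,np.array(d["K"]),dist(d),None,None,(3,50,1e-9))[:,0]
    R=np.array(d["R"]); t=np.array(d["t"])
    return -R.T@t, np.c_[p,np.ones(len(p))]@R
def onz(d,uv,z):
    c,v=ray(d,uv); z=np.broadcast_to(z,len(v)); return c+v*((z-c[2])/v[:,2])[:,None]
def ondepth(d):
    h,w=d["range_z"].shape; u,v=np.meshgrid(np.arange(w),np.arange(h))
    c,r=ray(d,np.c_[u.ravel(),v.ravel()]); return (c+r*d["range_z"].ravel()[:,None]).reshape(h,w,3)
def crop(d,x0,y0,x1,y1,s,fn,rng=None):
    c=d["frame"][y0:y1,x0:x1,::-1]; c=cv2.resize(c,None,fx=s,fy=s,interpolation=cv2.INTER_CUBIC)
    cv2.imwrite(fn,c)
E
python3 - <<'E'
from h import *
d=pickle.load(open("scene0.pkl","rb"))
crop(d,235,185,475,335,3.3,"pics/c1.png")
P=ondepth(d)
for u,v in [(325,228),(265,206),(400,280),(365,255),(436,289),(228,186),(238,184),(197,184)]: print(u,v,P[v,u].round(4))
d=pickle.load(open("side0.pkl","rb"))
crop(d,210,140,340,290,4,"pics/c2.png")
E
```

```text
325 228 [0.4994 0.0648 0.0352]
265 206 [0.493  0.2716 0.0069]
400 280 [ 0.4889 -0.1544  0.0239]
365 255 [-0.1828 -0.6442  0.6127]
436 289 [ 0.475  -0.2426  0.0599]
228 186 [0.4648 0.39   0.0263]
238 184 [0.493  0.3859 0.0247]
197 184 [0.4303 0.4898 0.0062]
```

View pics/c1.png

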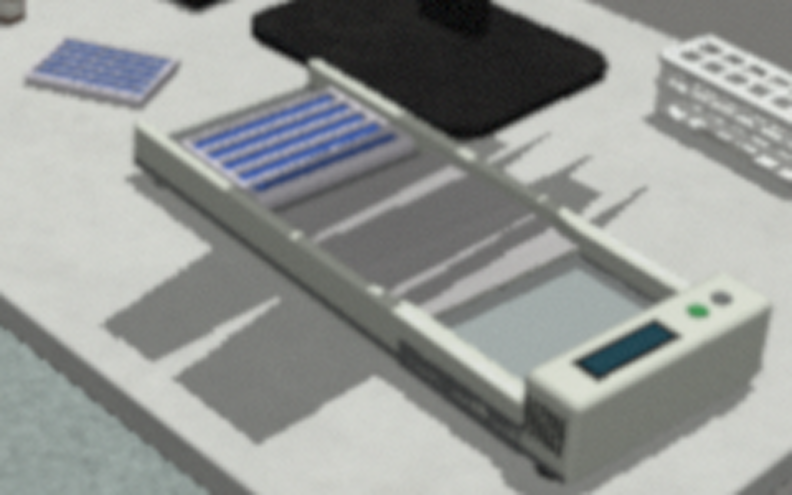

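View pics/c2.png

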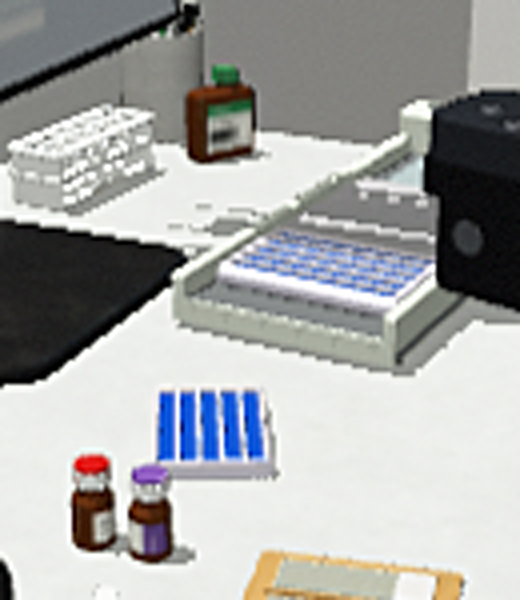

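Crop c1 confirms it. The plate on the ledge, at crop (300,145), fills the width between the rails, so it is the large one. The one on the bench, at crop (103,70), is the smaller decoy. Next I'll fit the reader and plate poses.

```bash
python3 - <<'E'
from h import *
from scipy.optimize import least_squares
d=pickle.load(open("scene0.pkl","rb"))
P=ondepth(d)
v,u=np.mgrid[0:420,0:560]
reg=(u>265)&(u<475)&(v>195)&(v<335)
X,Y,Z=P[...,0],P[...,1],P[...,2]
m=reg&(abs(Z-.060)<.003)&(X>.38)&(X<.6)&(Y<-.18)&(Y>-.3)
pts=np.c_[X[m],Y[m]].astype(np.float32); print(len(pts),cv2.minAreaRect(pts),np.median(Z[m]))
m2=reg&(abs(Z-.039)<.003)&(X>.35)&(X<.65)&(Y<.2)&(Y>-.22)
pts=np.c_[X[m2],Y[m2]].astype(np.float32); print(len(pts),cv2.minAreaRect(pts))
m3=reg&(abs(Z-.036)<.0025)&(X>.44)&(X<.56)&(Y>.0)&(Y<.14)
pts=np.c_[X[m3],Y[m3]].astype(np.float32); print(len(pts),cv2.minAreaRect(pts))
# corner readings from crop c1
s=3.3
def c(px,py): return (235+px/s,185+py/s)
q=[c(572,395),c(526,378),c(728,280),c(770,300)]
print(onz(d,q,.06).round(4))
q=[c(137,122),c(312,62)]
print(onz(d,q,.039).round(4))
q=[c(175,147),c(258,200),c(413,143),c(330,88)]
print(onz(d,q,.036).round(4))
E
```

```text
1030 ((0.4791796803474426, -0.23369084298610687), (0.03863002359867096, 0.1571321189403534), 86.34701538085938) 0.05913938883207487
1230 ((0.494335800409317, -0.0397452712059021), (0.37421831488609314, 0.16067391633987427), 85.35203552246094)
512 ((0.5002435445785522, 0.06864041090011597), (0.09042485058307648, 0.12342026829719543), 87.01805877685547)
[[ 0.4046 -0.2388  0.06  ]
 [ 0.3975 -0.2146  0.06  ]
 [ 0.5497 -0.231   0.06  ]
 [ 0.5513 -0.2575  0.06  ]]
[[0.4314 0.1475 0.039 ]
 [0.5788 0.1347 0.039 ]]
[[0.4333 0.1101 0.036 ]
 [0.4317 0.0275 0.036 ]
 [0.5553 0.0139 0.036 ]
 [0.5658 0.1028 0.036 ]]
```

```bash
cat >> h.py <<'E'
from scipy.spatial.transform import Rotation as Ro
def plan(pos,rot,tpos,tR,n):
    """rows (turn deg, shift mm) to go pos,rot(rotvec)->tpos,tR(matrix) in n rows"""
    R=Ro.from_rotvec(rot); T=Ro.from_matrix(tR); w=(R.inv()*T).as_rotvec()/n
    out=[]
    for i in range(n):
        out.append([np.round(np.degrees(w),1).tolist(), np.round(R.inv().apply((np.array(tpos)-pos)/n)*1000,1).tolist()])
        R=R*Ro.from_rotvec(w)
    return out
def toolR(yawdeg,T):
    """yaw of reader x axis (world deg); T tilt deg of handle backwards. tool x=-p"""
    a=np.radians(yawdeg); p=np.array([np.cos(a),np.sin(a),0]); 
    x=-p; z=np.array([0,0,-1.]); y=np.cross(z,x)
    return (Ro.from_matrix(np.c_[x,y,z])*Ro.from_rotvec([0,-np.radians(T),0])).as_matrix()
E
python3 - <<'E'
from h import *
from bench import status
d=pickle.load(open("scene0.pkl","rb"))
P=ondepth(d); 
m=(P[...,2]>.08)&(P[...,2]<.5)&(P[...,0]>.4)&(P[...,1]>-.3)&(P[...,1]<.3)
Q=P[m]; print("tall x min",np.percentile(Q[:,0],[0,1,5,50]),Q[Q[:,0].argmin()])
for y0 in np.arange(-.2,.3,.1):
    k=(Q[:,1]>y0)&(Q[:,1]<y0+.1); print(y0.round(2),Q[k][:,0].min() if k.any() else None)
s=status.get_state()
for r in plan(s["position"],s["tool_rot"],[.503,.17,.17],toolR(-94,0),14): print(r)
E
```

```text
tall x min [0.69387254 0.69715013 0.6985669  0.71994883] [0.69387254 0.20977812 0.34119025]
-0.2 0.6979313119854684
-0.1 0.6942105855571405
0.0 0.6946833025924356
0.1 0.6940474373811832
0.2 0.6938725396556509
[[-0.0, 0.0, 5.6], [-31.2, -24.8, 4.3]]
[[-0.0, 0.0, 5.6], [-33.5, -21.7, 4.3]]
[[-0.0, 0.0, 5.6], [-35.4, -18.3, 4.3]]
[[-0.0, 0.0, 5.6], [-37.0, -14.8, 4.3]]
[[-0.0, 0.0, 5.6], [-38.3, -11.1, 4.3]]
[[-0.0, 0.0, 5.6], [-39.2, -7.4, 4.3]]
[[-0.0, 0.0, 5.6], [-39.7, -3.5, 4.3]]
[[-0.0, 0.0, 5.6], [-39.9, 0.3, 4.3]]
[[-0.0, 0.0, 5.6], [-39.7, 4.2, 4.3]]
[[-0.0, 0.0, 5.6], [-39.1, 8.0, 4.3]]
[[-0.0, 0.0, 5.6], [-38.1, 11.8, 4.3]]
[[-0.0, 0.0, 5.6], [-36.8, 15.4, 4.3]]
[[-0.0, 0.0, 5.6], [-35.1, 18.9, 4.3]]
[[-0.0, 0.0, 5.6], [-33.1, 22.3, 4.3]]
```

>>> step_arm --rows '[[[0, 0, 5.6], [-31.2, -24.8, 4.3], 87], [[0, 0, 5.6], [-33.5, -21.7, 4.3], 87], [[0, 0, 5.6], [-35.4, -18.3, 4.3], 87], [[0, 0, 5.6], [-37, -14.8, 4.3], 87], [[0, 0, 5.6], [-38.3, -11.1, 4.3], 87], [[0, 0, 5.6], [-39.2, -7.4, 4.3], 87], [[0, 0, 5.6], [-39.7, -3.5, 4.3], 87], [[0, 0, 5.6], [-39.9, 0.3, 4.3], 87], [[0, 0, 5.6], [-39.7, 4.2, 4.3], 87], [[0, 0, 5.6], [-39.1, 8, 4.3], 87], [[0, 0, 5.6], [-38.1, 11.8, 4.3], 87], [[0, 0, 5.6], [-36.8, 15.4, 4.3], 87]]'

```text
time: 1.15
position: [0.4476, 0.2228, 0.1701]
tool_rot: [-2.12, -2.309, 0.006]
ft_force: [1.0, 1.6, 0.3]
grip_width: 1.003
```

```bash
python3 - <<'E'
from h import *
from bench import status,optics
s=status.get_state(); print(s["position"],s["tool_rot"])
for r in plan(s["position"],s["tool_rot"],[.503,.17,.2],toolR(-94,0),4): print(r)
E
```

```text
[0.44762548 0.22283982 0.1701429 ] [-2.1197996  -2.30866486  0.0060753 ]
[[-0.1, -0.0, 2.2], [-14.3, 12.6, -7.6]]
[[-0.1, -0.0, 2.2], [-13.8, 13.2, -7.6]]
[[-0.1, -0.0, 2.2], [-13.3, 13.7, -7.5]]
[[-0.1, -0.0, 2.2], [-12.8, 14.2, -7.5]]
```

>>> step_arm --rows '[[[-0.1, 0, 2.4], [-14.3, 12.6, -7.6], 87], [[-0.1, 0, 2.4], [-13.8, 13.2, -7.6], 87], [[-0.1, 0, 2.4], [-13.3, 13.7, -7.5], 87], [[-0.1, 0, 2.4], [-12.8, 14.2, -7.5], 87], [[0, 0, 0], [0, 0, 0], 87]]'

```text
time: 1.57
position: [0.5086, 0.1559, 0.2012]
tool_rot: [2.339, 2.096, -0.003]
ft_force: [0.6, -0.3, -0.0]
grip_width: 1.002
```

```bash
python3 - <<'E'
from h import *
from bench import status,optics
s=status.get_state(); print(s["position"],s["tool_rot"],s["ft_force"])
d=optics.get_image("wrist"); pickle.dump(d,open("wrist1.pkl","wb")); cv2.imwrite("pics/w1.png",cv2.resize(d["frame"][:,:,::-1],None,fx=1.4,fy=1.4,interpolation=cv2.INTER_CUBIC))
E
```

```text
[0.5085507  0.15594494 0.20116804] [ 2.3385475   2.0957884  -0.00322167] [ 0.61251446 -0.2778117  -0.01530612]
```

View pics/w1.png

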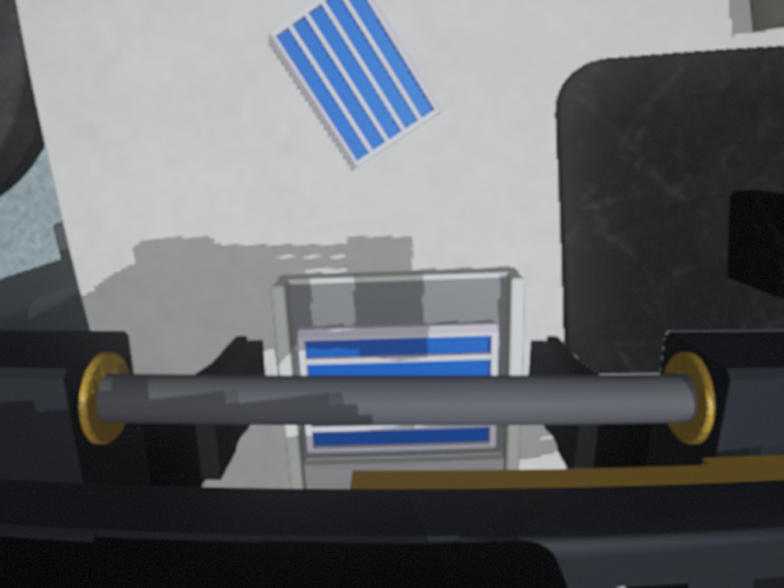

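The wrist view shows the reader's ledge end at about (275–525, 270). The large plate lies between the rails with its rear edge at about y=325 and its front edge at about y=450. I'll enlarge it to fit the poses.

```bash
python3 - <<'E'
from h import *
d=pickle.load(open("wrist1.pkl","rb"))
crop(d,185,185,385,345,4,"pics/w1c.png")
E
```

```text
(no output)
```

View pics/w1c.png

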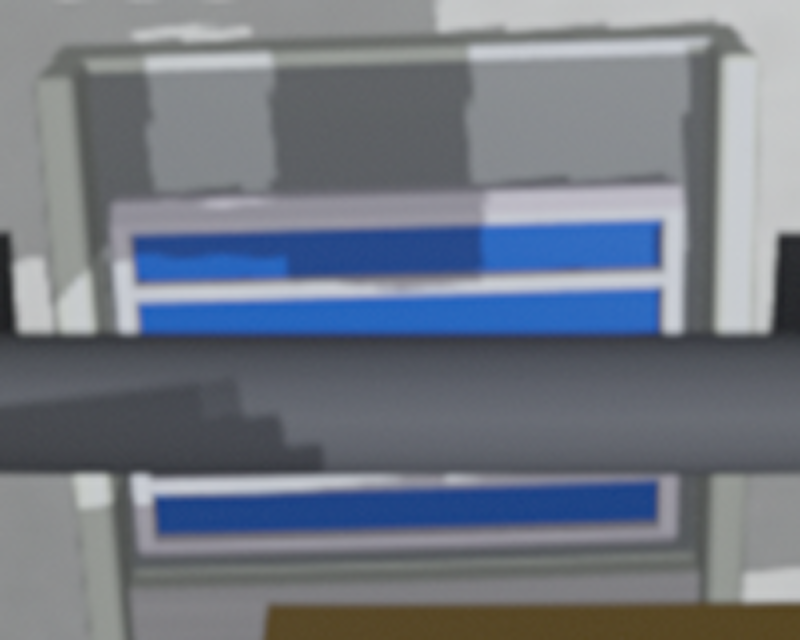

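```bash
cat >> h.py <<'E'
def rd(pose,x,y,z):
    ox,oy,a=pose; a=np.radians(a); c,s=np.cos(a),np.sin(a)
    x,y,z=np.broadcast_arrays(np.atleast_1d(x).astype(float),y,z)
    return np.c_[ox+c*x-s*y, oy+s*x+c*y, z]
E
python3 - <<'E'
from h import *
d=pickle.load(open("wrist1.pkl","rb"))
c=lambda x,y:(185+x/4-.375,185+y/4-.375)
def show(n,pts,z): print(n,onz(d,[c(*p) for p in pts],z).round(4).tolist())
show("rear edge outer z22",[(85,52),(700,30)],.022)
show("rear edge inner z22",[(85,70),(700,48)],.022)
show("Lrail inner top",[(78,75),(125,620)],.039)
show("Rrail inner top",[(720,60),(703,600)],.039)
show("Lrail outer top",[(40,80),(90,620)],.039)
show("Rrail outer top",[(757,60),(742,600)],.039)
show("step upper line z29",[(135,578),(695,556)],.029)
show("step lower line z22",[(135,570),(695,552)],.022)
show("plate top: rear L,R, front R,L", [(112,203),(685,185),(678,540),(138,553)],.036)
show("plate tail flat top z32", [(112,203),(685,185)],.032)
E
```

```text
rear edge outer z22 [[0.4374, 0.1563, 0.022], [0.5762, 0.1462, 0.022]]
rear edge inner z22 [[0.4368, 0.1521, 0.022], [0.576, 0.1421, 0.022]]
Lrail inner top [[0.4391, 0.1549, 0.039], [0.428, 0.0206, 0.039]]
Rrail inner top [[0.5771, 0.1431, 0.039], [0.5663, 0.011, 0.039]]
Lrail outer top [[0.4307, 0.1547, 0.039], [0.4196, 0.0214, 0.039]]
Rrail outer top [[0.585, 0.1423, 0.039], [0.5757, 0.0099, 0.039]]
step upper line z29 [[0.4297, 0.0258, 0.029], [0.5666, 0.0169, 0.029]]
step lower line z22 [[0.4282, 0.0238, 0.022], [0.5677, 0.0136, 0.022]]
plate top: rear L,R, front R,L [[0.4412, 0.1244, 0.036], [0.5683, 0.1147, 0.036], [0.5617, 0.0262, 0.036], [0.4333, 0.0367, 0.036]]
plate tail flat top z32 [[0.4403, 0.1231, 0.032], [0.569, 0.1134, 0.032]]
```

```bash
python3 - <<'E'
from h import *
from bench import status,optics
s=status.get_state()
for r in plan(s["position"],s["tool_rot"],[.507,.1385,.045],toolR(-94.45,6),6): print(r)
E
```

```text
[[-0.0, -1.0, -0.3], [-3.2, 0.4, 25.9]]
[[-0.0, -1.0, -0.3], [-2.7, 0.4, 26.0]]
[[-0.0, -1.0, -0.3], [-2.3, 0.3, 26.0]]
[[-0.0, -1.0, -0.3], [-1.8, 0.3, 26.0]]
[[-0.0, -1.0, -0.3], [-1.4, 0.3, 26.1]]
[[-0.0, -1.0, -0.3], [-0.9, 0.3, 26.1]]
```

>>> step_arm --rows '[[[0, -1, -0.3], [-3.2, 0.4, 25.9], 87], [[0, -1, -0.3], [-2.7, 0.4, 26], 87], [[0, -1, -0.3], [-2.3, 0.3, 26], 87], [[0, -1, -0.3], [-1.8, 0.3, 26], 87], [[0, -1, -0.3], [-1.4, 0.3, 20], 87], [[0, -1, -0.3], [-0.9, 0.3, 10], 87], [[0, 0, 0], [0, 0, 0], 87]]'

```text
time: 2.2
position: [0.5058, 0.1516, 0.0641]
tool_rot: [2.232, 2.11, -0.118]
ft_force: [-1.1, -0.5, 0.3]
grip_width: 0.992
```

```bash
python3 - <<'E'
from h import *
from bench import status,optics
s=status.get_state(); print(s["position"],s["tool_rot"],s["ft_force"])
print(Ro.from_rotvec(s["tool_rot"]).as_matrix().round(3))
for n in ["wrist","scene","side"]:
    d=optics.get_image(n); pickle.dump(d,open(n+"2.pkl","wb"))
    if n=="wrist": cv2.imwrite("pics/w2.png",cv2.resize(d["frame"][:,:,::-1],None,fx=1.4,fy=1.4,interpolation=cv2.INTER_CUBIC))
    if n=="scene": crop(d,235,185,475,335,3.3,"pics/s2.png")
    if n=="side": crop(d,230,130,350,240,6,"pics/d2.png")
for r in plan(s["position"],s["tool_rot"],[.507,.1385,.036],toolR(-94.45,6),4): print(r)
E
```

```text
[0.50578728 0.15164816 0.06410975] [ 2.23165789  2.1100364  -0.11840123] [-1.1369762  -0.45542143  0.29815424]
[[ 0.056  0.998 -0.009]
 [ 0.993 -0.056 -0.102]
 [-0.103 -0.003 -0.995]]
[[-0.0, -0.0, 0.3], [-2.5, 0.5, 7.3]]
[[-0.0, -0.0, 0.3], [-2.5, 0.5, 7.3]]
[[-0.0, -0.0, 0.3], [-2.5, 0.5, 7.3]]
[[-0.0, -0.0, 0.3], [-2.5, 0.5, 7.3]]
```

View pics/w2.png

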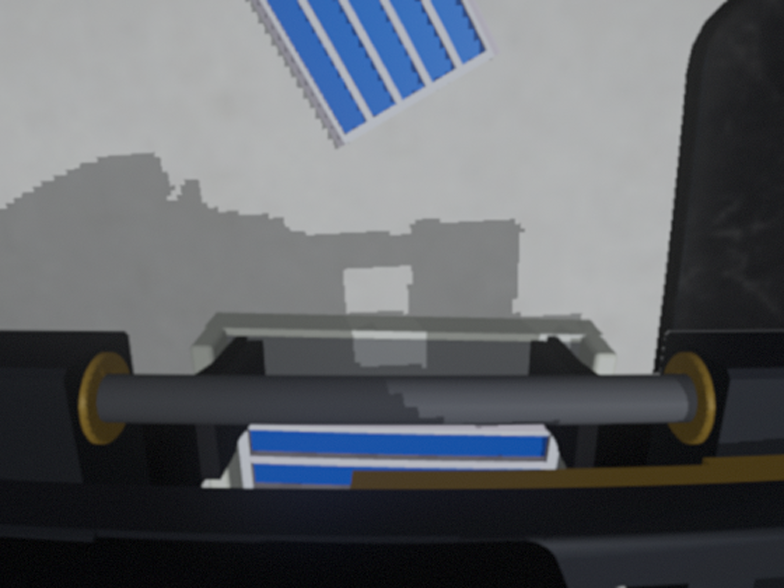

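View pics/s2.png

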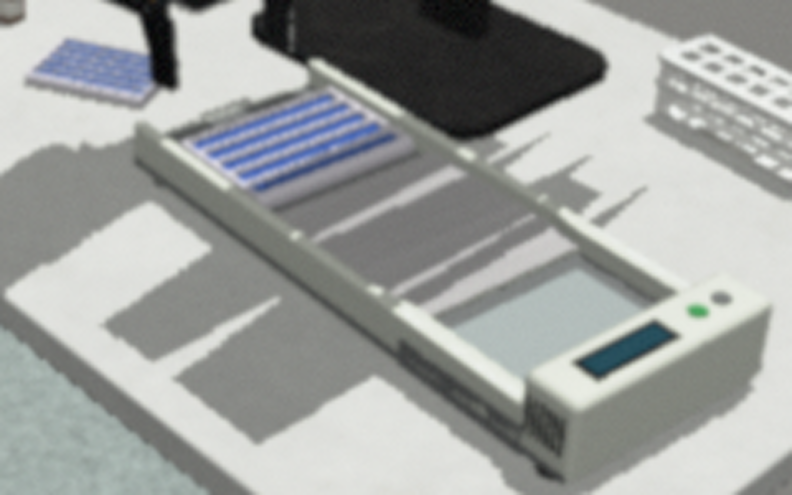

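View pics/d2.png

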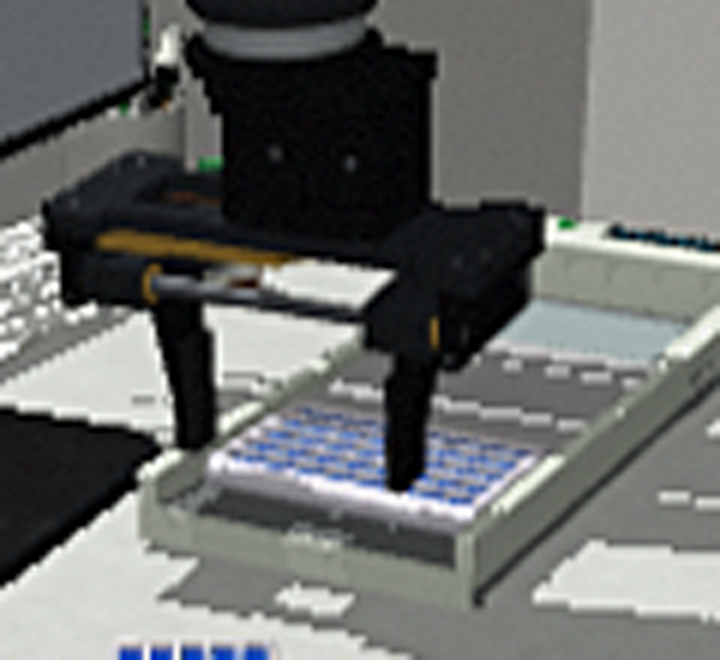

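```bash
python3 - <<'E'
from h import *
from bench import status
s=status.get_state(); R=Ro.from_rotvec(s["tool_rot"]).as_matrix(); p=s["position"]
tips=[p+R@np.array([x,y,.008]) for y in (-.0585,-.0435,.0435,.0585) for x in (.0095,-.0095)]
print(np.array(tips).round(4))
for n,(x0,y0,k) in {"side":(230,130,6),"scene":(235,185,3.3)}.items():
    d=pickle.load(open(n+"2.pkl","rb")); print(n,((proj(d,tips)-[x0,y0])*k).round(0).tolist())
d=pickle.load(open("side2.pkl","rb"))
# plate tail corners/rail in side: guess model
pose=(.4975,.0195,-94.45)
print("rear outer corners z39",((proj(d,rd(pose,-132,[-79,-70,70,79],.039))-[230,130])*6).round(0).tolist())
print("plate tail bot",((proj(d,rd(pose,-100,[-64,64],.026))-[230,130])*6).round(0).tolist())
d=pickle.load(open("scene2.pkl","rb"))
f=lambda *a:((proj(d,rd(pose,*a))-[235,185])*3.3).round(0).tolist()
print("scene rear z39",f(-132,[-79,-70,70,79],.039)); print("head",f([228.5,268,268],[-79,-79,79],.06)); print("plate",f([-96,-14],[64],.036),f([-96,-14],[-64],.036))
E
```

```text
[[0.4505 0.1634 0.0583]
 [0.4494 0.1446 0.0602]
 [0.4655 0.1626 0.0584]
 [0.4644 0.1437 0.0602]
 [0.5524 0.1575 0.0585]
 [0.5512 0.1386 0.0604]
 [0.5673 0.1566 0.0585]
 [0.5662 0.1377 0.0604]]
side [[413.0, 490.0], [432.0, 471.0], [379.0, 483.0], [399.0, 464.0], [191.0, 446.0], [213.0, 428.0], [160.0, 440.0], [182.0, 422.0]]
scene [[144.0, 79.0], [161.0, 87.0], [162.0, 72.0], [179.0, 81.0], [263.0, 37.0], [280.0, 45.0], [280.0, 31.0], [297.0, 39.0]]
rear outer corners z39 [[145.0, -512.0], [283.0, -511.0], [4106.0, -439.0], [4533.0, -427.0]]
plate tail bot [[64.0, -516.0], [4831.0, -423.0]]
scene rear z39 [[-913.0, -148.0], [-1372.0, -289.0], [-58.0, -814.0], [40.0, -816.0]]
head [[-364.0, -813.0], [-455.0, -806.0], [-1600.0, -584.0]]
plate [[133.0, -816.0], [1663.0, -697.0]] [[-123.0, 23.0], [-634.0, 234.0]]
```

```bash
sed -i 's/    x,y,z=np.broadcast_arrays(np.atleast_1d(x).astype(float),y,z)/    x,y,z=np.broadcast_arrays(np.atleast_1d(x)*.001,np.asarray(y)*.001,np.asarray(z)*.001)/' h.py; cat >> h.py <<'E'
def overlay(d,pose,plates,x0,y0,x1,y1,k,fn):
    c=cv2.resize(d["frame"][y0:y1,x0:x1,::-1],None,fx=k,fy=k,interpolation=cv2.INTER_CUBIC)
    def ln(P,col):
        q=((proj(d,P)-[x0,y0]+.5)*k*8).astype(np.int32); cv2.polylines(c,[q.reshape(-1,1,2)],False,col,1,cv2.LINE_AA,3)
    r=lambda x,y,z:rd(pose,x,y,z)
    for s in (-1,1):
        ln(r([-132,268],s*70,39),(0,0,255)); ln(r([-132,228.5],s*79,39),(0,0,255))
    ln(r(-132,[-70,70],22),(0,255,0)); ln(r(0,[-70,70],29),(0,255,0)); ln(r(0,[-70,70],22),(0,200,255))
    ln(r([136,136,228.5,228.5,136],[-65.8,65.8,65.8,-65.8,-65.8],29),(255,0,255))
    ln(r([228.5,268,268,228.5,228.5],[-79,-79,79,79,-79],60),(0,0,255))
    for (cx,cy,z,a) in plates:
        b=np.radians(a); X=np.array([-1,1,1,-1,-1])*45; Y=np.array([-1,-1,1,1,-1])*64
        ln(r(cx+np.cos(b)*X-np.sin(b)*Y,cy+np.sin(b)*X+np.cos(b)*Y,z),(0,255,255))
    cv2.imwrite(fn,c)
E
python3 - <<'E'
from h import *
pose=(.4975,.0195,-94.45); pl=[(-56,0,32,0),(-56,0,26,0)]
overlay(pickle.load(open("scene2.pkl","rb")),pose,pl,235,185,475,335,3.3,"pics/o1.png")
overlay(pickle.load(open("side2.pkl","rb")),pose,pl,230,130,350,240,6,"pics/o2.png")
overlay(pickle.load(open("wrist1.pkl","rb")),pose,pl,185,185,385,345,4,"pics/o3.png")
E
```

```text
(no output)
```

View pics/o1.png

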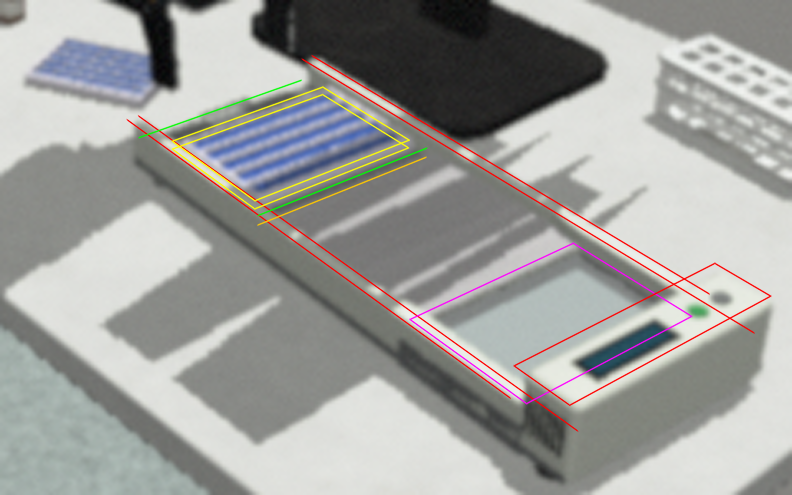

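View pics/o2.png

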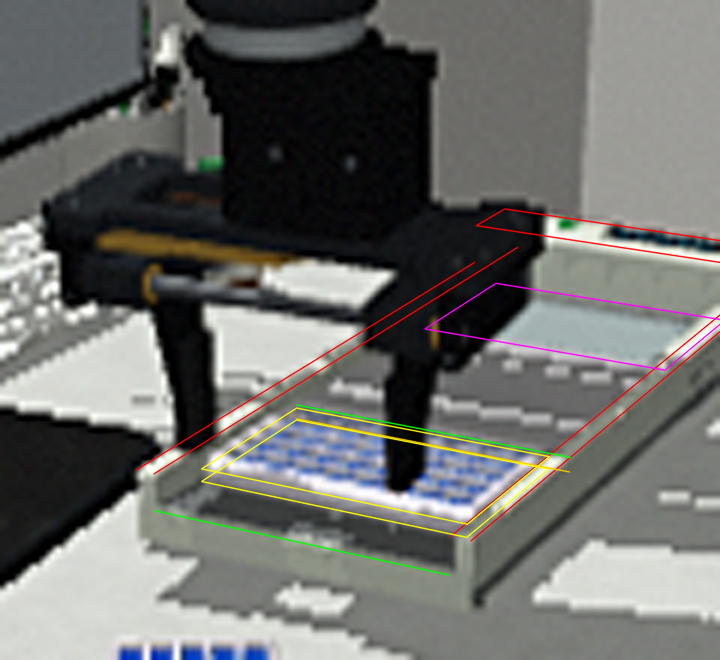

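View pics/o3.png

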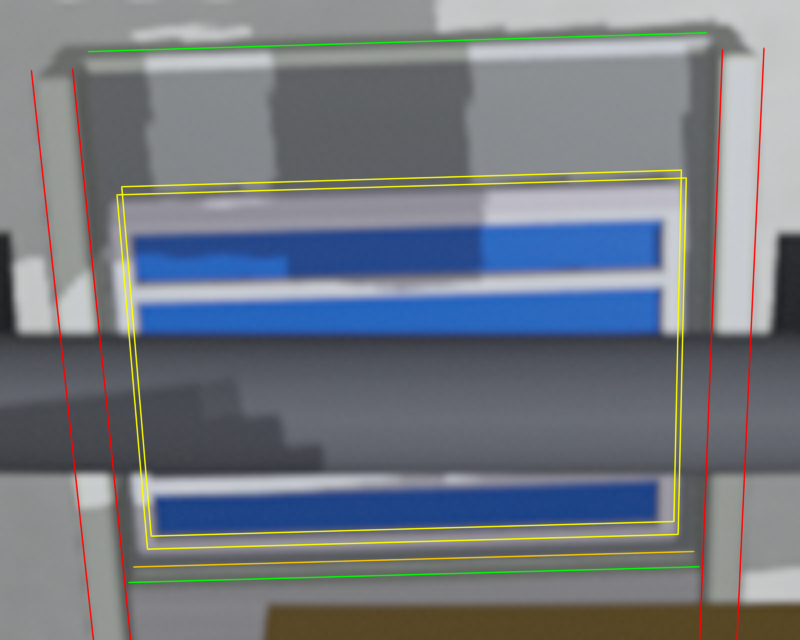

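>>> step_arm --rows '[[[0, 0, 0.3], [-2.5, 0.5, 7.5], 87], [[0, 0, 0.3], [-2.5, 0.5, 7.5], 87], [[0, 0, 0], [-2.5, 0.5, 7], 87], [[0, 0, 0], [-2.5, 0.5, 5], 87], [[0, 0, 0], [-2, 0, 2], 87], [[0, 0, 0], [0, 0, 0], 87]]'

```text
time: 2.85
position: [0.5134, 0.1356, 0.0419]
tool_rot: [2.247, 2.09, -0.093]
ft_force: [-0.1, -0.6, 1.0]
grip_width: 0.998
```

```bash
cat > st.py <<'E'
from h import *
from bench import status
import sys
POSE=(.4975,.0180,-94.45)
s=status.get_state(); R=Ro.from_rotvec(s["tool_rot"]).as_matrix(); p=s["position"]
a=np.radians(POSE[2]); c,sn=np.cos(a),np.sin(a); 
B=np.array([[c,sn],[-sn,c]])
q=B@(p[:2]-POSE[:2])*1000
tl=np.degrees(np.arcsin(R[:,2]@np.array([c,sn,0]))); yw=np.degrees(np.arctan2(-R[1,0],-R[0,0]))-POSE[2]; yw=(yw+180)%360-180
def rp(v):
    w=p+R@np.array(v); return [*(B@(w[:2]-POSE[:2])*1000).round(1),(w[2]*1000).round(1)]
print("t %.2f TCP reader x,y,z"%s["time"],q.round(1),(p[2]*1000).round(1),"tilt %.1f yaw err %.1f roll(y axis dz) %.3f"%(tl,yw,R[2,1]))
print(" front corner",rp([-.0095,0,.008]),"rear corner",rp([.0095,0,.008]), "F reader",(B@s["ft_force"][:2]).round(1),s["ft_force"][2].round(1))
E
python3 st.py
```

```text
t 2.85 TCP reader x,y,z [-118.5    6.7] 41.9 tilt 5.3 yaw err 0.3 roll(y axis dz) 0.011
 front corner [np.float64(-108.3), np.float64(6.9), np.float64(34.8)] rear corner [np.float64(-127.2), np.float64(6.8), np.float64(33.0)] F reader [ 0.6 -0.1] 1.0
```

>>> step_arm --rows '[[[0.3, 0, 0.1], [0, -3, 3], 87], [[0.3, -0.3, 0.1], [0, -3, 2.5], 87], [[0, 0, 0], [0, -1, 2], 87], [[0, 0, 0], [0, 0, 0], 87]]'

```text
time: 3.18
position: [0.5059, 0.135, 0.0338]
tool_rot: [2.256, 2.086, -0.112]
ft_force: [0.1, 0.0, 0.7]
grip_width: 1.001
```

```bash
python3 st.py
```

```text
t 3.18 TCP reader x,y,z [-117.3   -0.7] 33.8 tilt 5.7 yaw err -0.0 roll(y axis dz) -0.000
 front corner [np.float64(-107.0), np.float64(-0.7), np.float64(26.8)] rear corner [np.float64(-125.9), np.float64(-0.7), np.float64(24.9)] F reader [-0.   0.1] 0.7
```

>>> step_arm --rows '[[[0, 0, 0], [0, 0, 1.5], 87], [[0, 0, 0], [0, 0, 1], 87], [[0, 0, 0], [0, 0, 0], 87]]'

```text
time: 3.43
position: [0.5058, 0.1352, 0.0313]
tool_rot: [2.255, 2.087, -0.112]
ft_force: [-0.5, -0.6, 0.5]
grip_width: 1.0
```

```bash
python3 st.py
```

```text
t 3.43 TCP reader x,y,z [-117.5   -0.8] 31.3 tilt 5.7 yaw err 0.0 roll(y axis dz) -0.000
 front corner [np.float64(-107.2), np.float64(-0.8), np.float64(24.3)] rear corner [np.float64(-126.2), np.float64(-0.9), np.float64(22.4)] F reader [ 0.6 -0.5] 0.5
```

>>> step_arm --rows '[[[0, 0, 0], [-3, 0, 0.3], 87], [[0, 0, 0], [-3, 0, 0.3], 87], [[0, 0, 0], [-3, 0, 0.3], 87], [[0, 0, 0], [-2, 0, 0.2], 87], [[0, 0, 0], [-2, 0, 0.2], 87]]'

```text
time: 3.85
position: [0.5052, 0.1226, 0.0315]
tool_rot: [2.254, 2.089, -0.108]
ft_force: [1.8, 0.6, 0.6]
grip_width: 0.997
```

```bash
python3 st.py
```

```text
t 3.85 TCP reader x,y,z [-104.9   -0.5] 31.5 tilt 5.5 yaw err 0.1 roll(y axis dz) 0.001
 front corner [np.float64(-94.7), np.float64(-0.4), np.float64(24.5)] rear corner [np.float64(-113.6), np.float64(-0.5), np.float64(22.6)] F reader [-0.7  1.8] 0.6
```

>>> step_arm --rows '[[[0, 0, 0], [-1.5, 0, 0.1], 87], [[0, 0, 0], [-1.5, 0, 0.1], 87], [[0, 0, 0], [-1, 0, 0.1], 87]]'

```text
time: 4.1
position: [0.5048, 0.118, 0.0315]
tool_rot: [2.255, 2.089, -0.107]
ft_force: [0.1, 0.9, -0.6]
grip_width: 0.999
```

```bash
python3 st.py
```

```text
t 4.10 TCP reader x,y,z [-100.2   -0.5] 31.5 tilt 5.5 yaw err 0.1 roll(y axis dz) 0.001
 front corner [np.float64(-90.0), np.float64(-0.5), np.float64(24.5)] rear corner [np.float64(-108.9), np.float64(-0.5), np.float64(22.7)] F reader [-0.9  0.1] -0.6
```

>>> step_arm --rows '[[[0, 0, 0], [-1, 0, 0.1], 87], [[0, 0, 0], [-1, 0, 0.1], 87]]'

```text
time: 4.27
position: [0.5047, 0.1178, 0.0316]
tool_rot: [2.256, 2.091, -0.104]
ft_force: [-0.3, 3.9, -0.6]
grip_width: 0.999
```

```bash
python3 st.py; python3 - <<'E'
from h import *
from bench import optics
d=optics.get_image("scene");pickle.dump(d,open("scene3.pkl","rb".replace("r","w")))
crop(d,260,185,380,275,6,"pics/s3.png")
E
```

```text
t 4.27 TCP reader x,y,z [-100.1   -0.6] 31.6 tilt 5.3 yaw err 0.1 roll(y axis dz) 0.001
 front corner [np.float64(-89.9), np.float64(-0.6), np.float64(24.5)] rear corner [np.float64(-108.8), np.float64(-0.6), np.float64(22.7)] F reader [-3.9 -0.6] -0.6
```

View pics/s3.png

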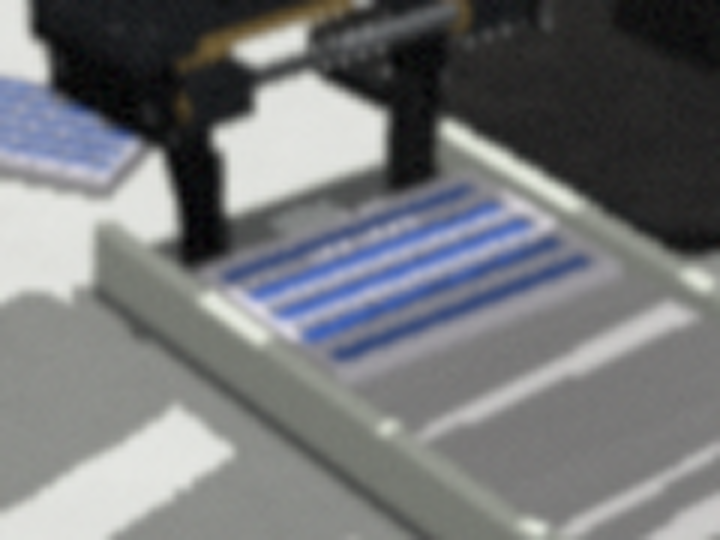

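>>> step_arm --rows '[[[0, 0, 0], [-2.2, 0, 0.2], 87], [[0, 0, 0], [-2.2, 0, -1.8], 87], [[0, 0, 0], [-2.2, 0, -1.8], 87], [[0, 0, 0], [-2.2, 0, -1.8], 87]]'

```text
time: 4.65
position: [0.5046, 0.1176, 0.038]
tool_rot: [2.257, 2.098, -0.09]
ft_force: [0.5, 5.2, -0.8]
grip_width: 1.001
```

```bash
python3 st.py; python3 - <<'E'
from h import *
from bench import optics
d=optics.get_image("scene")
crop(d,260,185,380,275,6,"pics/s4.png")
E
```

```text
t 4.65 TCP reader x,y,z [-99.9  -0.7] 38.0 tilt 4.7 yaw err 0.3 roll(y axis dz) 0.004
 front corner [np.float64(-89.7), np.float64(-0.6), np.float64(30.8)] rear corner [np.float64(-108.7), np.float64(-0.7), np.float64(29.2)] F reader [-5.2  0.1] -0.8
```

View pics/s4.png

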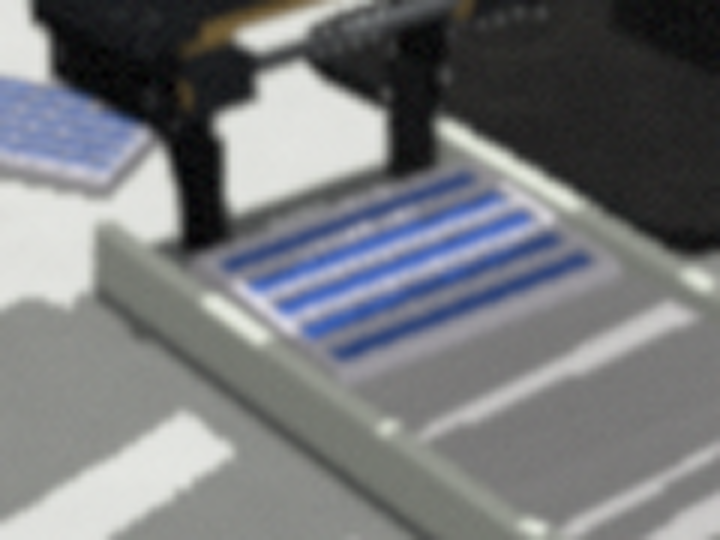

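>>> step_arm --rows '[[[0.1, -0.7, 0.1], [-4, 0, 0.2], 87], [[0.1, -0.7, 0.1], [-4, 0, -1.8], 87], [[0, -0.7, 0.1], [-4, 0, -1.8], 87], [[0, -0.7, 0], [-4, 0, -1.8], 87]]'

```text
time: 5.03
position: [0.5046, 0.1167, 0.0467]
tool_rot: [2.242, 2.082, -0.121]
ft_force: [-0.0, 8.6, 0.1]
grip_width: 1.0
```

```bash
python3 st.py; python3 - <<'E'
from h import *
from bench import optics
d=optics.get_image("scene")
crop(d,260,185,380,275,6,"pics/s5.png")
E
```

```text
t 5.03 TCP reader x,y,z [-98.9  -0.6] 46.7 tilt 6.4 yaw err 0.2 roll(y axis dz) 0.005
 front corner [np.float64(-88.6), np.float64(-0.5), np.float64(39.9)] rear corner [np.float64(-107.5), np.float64(-0.6), np.float64(37.7)] F reader [-8.6 -0.7] 0.1
```

View pics/s5.png

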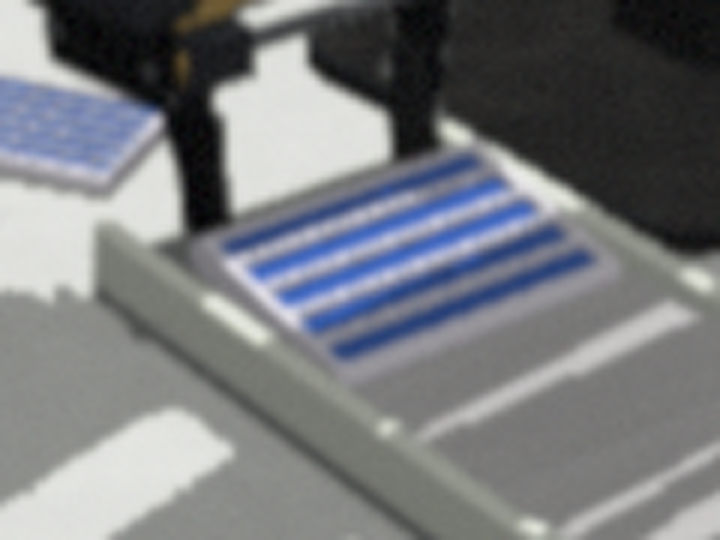

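```bash
cat > ang.py <<'E'
from h import *
from bench import optics
import sys
POSE=(.4975,.0180,-94.45)
def ang(d,save=None):
    P=ondepth(d).reshape(-1,3); a=np.radians(POSE[2]); c,s=np.cos(a),np.sin(a)
    dx=P[:,:2]-POSE[:2]; X=(dx@[c,s])*1000; Y=(dx@[-s,c])*1000; Z=P[:,2]*1000
    f=d["frame"].reshape(-1,3).astype(int); blue=(f[:,2]-f[:,0]>40)
    m=(X>-100)&(X<100)&(abs(Y)<62)&(Z>25)&(Z<140)&blue
    X,Y,Z=X[m],Y[m],Z[m]
    k=np.ones(len(X),bool)
    D=np.c_[X,Y,Z]; 
    for _ in range(5):
        mu=D[k].mean(0); n=np.linalg.svd(D[k]-mu,full_matrices=False)[2][2]; r=(D-mu)@n; k=abs(r)<3
    n*=np.sign(n[2]); return k.sum(),mu.round(1),n.round(3),np.degrees(np.arctan2(n[0],n[2]))*1
if __name__=="__main__":
    for nm in sys.argv[1:]:
        d=optics.get_image(nm); k,mu,n,a=ang(d); print(nm,k,mu,n,"phi",-a if 0 else a)
E
python3 ang.py scene wrist side
```

```text
scene 644 [-41.1  -0.5  39.7] [0.171 0.002 0.985] phi 9.844187915416764
wrist 4215 [-68.6 -10.1  44.5] [0.179 0.001 0.984] phi 10.30128802444383ang.py:14: RuntimeWarning: Mean of empty slice.
  mu=D[k].mean(0); n=np.linalg.svd(D[k]-mu,full_matrices=False)[2][2]; r=(D-mu)@n; k=abs(r)<3
  ret = um.true_divide(
Traceback (most recent call last):
  File "ang.py", line 18, in <module>
    d=optics.get_image(nm); k,mu,n,a=ang(d); print(nm,k,mu,n,"phi",-a if 0 else a)
                                     ~~~^^^
  File "ang.py", line 14, in ang
    mu=D[k].mean(0); n=np.linalg.svd(D[k]-mu,full_matrices=False)[2][2]; r=(D-mu)@n; k=abs(r)<3
                       ~~~~~~~~~~~~~~~~~~~~~~~~~~~~~~~~~~~~~~~~~~~~~^^^
IndexError: index 2 is out of bounds for axis 0 with size 0
```

>>> step_arm --rows '[[[0, -0.7, 0], [-3.2, 0, -2.6], 87], [[0, -0.7, 0], [-3.2, 0, -2.6], 87], [[0, -0.7, 0], [-3.5, 0, -2.5], 87], [[0, -0.7, 0], [-3.7, 0, -2.4], 87]]'

```text
time: 5.57
position: [0.5042, 0.114, 0.0598]
tool_rot: [2.217, 2.066, -0.158]
ft_force: [0.1, 7.3, 1.1]
grip_width: 0.998
```

```bash
python3 st.py; python3 ang.py scene wrist
```

```text
t 5.57 TCP reader x,y,z [-96.3  -0.7] 59.8 tilt 8.5 yaw err 0.4 roll(y axis dz) 0.007
 front corner [np.float64(-85.7), np.float64(-0.6), np.float64(53.3)] rear corner [np.float64(-104.5), np.float64(-0.7), np.float64(50.5)] F reader [-7.3 -0.5] 1.1
scene 785 [-38.9  -0.1  46. ] [0.318 0.002 0.948] phi 18.51235440948427
wrist 3461 [-60.4  -4.8  53.3] [0.325 0.001 0.946] phi 18.962865546767016
```

>>> step_arm --rows '[[[0, -0.7, 0.1], [-3.5, 0, -2.5], 87], [[0.1, -0.7, 0.1], [-3.6, 0, -2.5], 87], [[0.1, -0.7, 0.1], [-3.8, 0, -2.4], 87], [[0.1, -0.7, 0], [-3.9, 0, -2.3], 87]]'

```text
time: 6.0
position: [0.5041, 0.1087, 0.0737]
tool_rot: [2.2, 2.043, -0.202]
ft_force: [-0.9, 5.6, 2.1]
grip_width: 0.999
```

```bash
python3 st.py; python3 ang.py scene wrist
```

```text
t 6.00 TCP reader x,y,z [-90.9  -0.5] 73.7 tilt 10.8 yaw err 0.2 roll(y axis dz) 0.006
 front corner [np.float64(-80.1), np.float64(-0.4), np.float64(67.6)] rear corner [np.float64(-98.7), np.float64(-0.5), np.float64(64.1)] F reader [-5.5 -1.3] 2.1
scene 917 [-35.    0.5  52.8] [0.472 0.005 0.882] phi 28.14851320881815
wrist 891 [-53.   -5.1  62.4] [0.482 0.002 0.876] phi 28.831217221900733
```

>>> step_arm --rows '[[[0.1, -0.7, 0.1], [-3.6, 0, -2.1], 87], [[0.1, -0.7, 0], [-3.7, 0, -1.9], 87], [[0.1, -0.7, 0], [-3.8, 0, -1.6], 87], [[0, -0.7, 0], [-3.9, 0, -1.4], 87]]'

```text
time: 6.43
position: [0.504, 0.1008, 0.0849]
tool_rot: [2.178, 2.023, -0.247]
ft_force: [-0.4, 4.9, 3.0]
grip_width: 0.999
```

```bash
python3 st.py; python3 ang.py scene wrist
```

```text
t 6.43 TCP reader x,y,z [-83.1   0.1] 84.9 tilt 13.2 yaw err 0.2 roll(y axis dz) 0.004
 front corner [np.float64(-72.0), np.float64(0.1), np.float64(79.3)] rear corner [np.float64(-90.5), np.float64(0.1), np.float64(75.0)] F reader [-4.9 -0.8] 3.0
scene 1024 [-30.1  -0.6  58.6] [0.617 0.002 0.787] phi 38.1246795232288ang.py:14: RuntimeWarning: Mean of empty slice.
  mu=D[k].mean(0); n=np.linalg.svd(D[k]-mu,full_matrices=False)[2][2]; r=(D-mu)@n; k=abs(r)<3
  ret = um.true_divide(
Traceback (most recent call last):
  File "ang.py", line 18, in <module>
    d=optics.get_image(nm); k,mu,n,a=ang(d); print(nm,k,mu,n,"phi",-a if 0 else a)
                                     ~~~^^^
  File "ang.py", line 14, in ang
    mu=D[k].mean(0); n=np.linalg.svd(D[k]-mu,full_matrices=False)[2][2]; r=(D-mu)@n; k=abs(r)<3
                       ~~~~~~~~~~~~~~~~~~~~~~~~~~~~~~~~~~~~~~~~~~~~~^^^
IndexError: index 2 is out of bounds for axis 0 with size 0
```

>>> step_arm --rows '[[[0, -0.5, 0.1], [-3.8, 0, -0.9], 87], [[0, -0.5, 0], [-3.9, 0, -0.8], 87], [[0, -0.5, 0], [-4, 0, -0.7], 87], [[0, -0.5, 0], [-4, 0, -0.6], 87]]'

```text
time: 6.87
position: [0.5042, 0.0884, 0.0923]
tool_rot: [2.159, 2.005, -0.275]
ft_force: [-0.2, 1.3, 0.7]
grip_width: 0.998
```

```bash
python3 st.py; python3 ang.py scene; python3 - <<'E'
from h import *
from bench import optics
d=optics.get_image("scene")
crop(d,260,165,390,275,5,"pics/s6.png")
E
```

```text
t 6.87 TCP reader x,y,z [-70.7   1.2] 92.3 tilt 14.9 yaw err 0.2 roll(y axis dz) 0.007
 front corner [np.float64(-59.5), np.float64(1.3), np.float64(87.0)] rear corner [np.float64(-77.8), np.float64(1.3), np.float64(82.1)] F reader [-1.3 -0.3] 0.7
scene 1137 [-23.4  -0.2  64.9] [0.767 0.003 0.642] phi 50.08317203195509
```

View pics/s6.png

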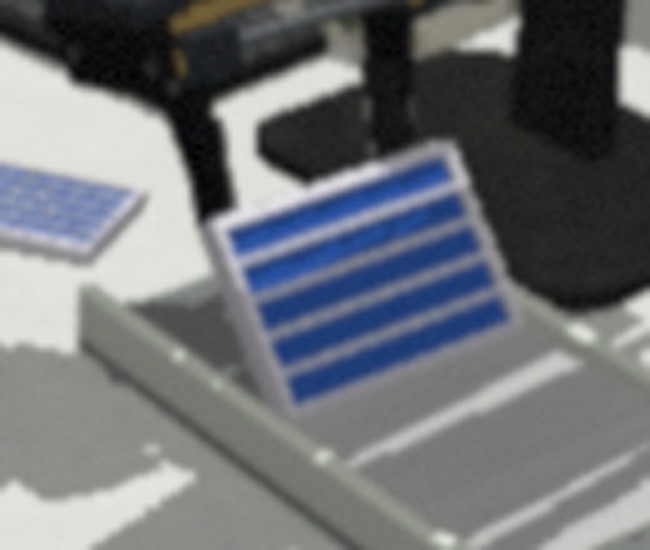

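>>> step_arm --rows '[[[-0.1, 0, 0], [-4.5, -0.2, -1.5], 87], [[-0.1, 0, 0], [-4.5, -0.2, -1.3], 87], [[-0.1, 0, 0], [-4.4, -0.2, -1], 87], [[0, 0, 0], [-4.4, -0.2, -0.8], 87], [[0, 0, 0], [-4.3, 0, -0.6], 87]]'

```text
time: 7.38
position: [0.5006, 0.0631, 0.1025]
tool_rot: [2.156, 2.0, -0.277]
ft_force: [0.4, 0.3, -0.8]
grip_width: 1.0
```

```bash
python3 st.py; python3 ang.py scene
```

```text
t 7.38 TCP reader x,y,z [-45.2  -0.4] 102.5 tilt 15.2 yaw err 0.1 roll(y axis dz) 0.010
 front corner [np.float64(-33.9), np.float64(-0.3), np.float64(97.3)] rear corner [np.float64(-52.3), np.float64(-0.3), np.float64(92.3)] F reader [-0.3  0.4] -0.8
scene 1009 [-9.7 -0.5 71.3] [0.938 0.003 0.347] phi 69.71944933511551
```

>>> step_arm --rows "[[[0.1, 0, 0], [-4.1, 0, 0], [87][0]], [[0.1, 0, 0], [-4.1, 0, 0], 87], [[0.1, 0, 0], [-4.1, 0, 0.2], 87], [[0, 0, 0], [-4, 0, 0.4], 87], [[0, 0, 0], [-4, 0, 0.6], 87]]"

```text
step_arm: Invalid argument: rows='[[[0.1, 0, 0], [-4.1, 0, 0], [87][0]], [[0.1, 0, 0], [-4.1, 0, 0], 87], [[0.1, 0, 0], [-4.1, 0, 0.2], 87], [[0, 0, 0], [-4, 0, 0.4], 87], [[0, 0, 0], [-4, 0, 0.6], 87]]' is not valid JSON
```

```bash
python3 st.py; python3 ang.py scene
```

```text
t 7.43 TCP reader x,y,z [-43.9  -0.2] 102.9 tilt 15.2 yaw err -0.0 roll(y axis dz) 0.010
 front corner [np.float64(-32.7), np.float64(-0.1), np.float64(97.7)] rear corner [np.float64(-51.0), np.float64(-0.1), np.float64(92.7)] F reader [1.  0.1] -0.0
scene 997 [-8.8 -0.1 70.7] [0.942 0.002 0.335] phi 70.44103058891235
```

>>> step_arm --rows '[[[0.1, 0, 0], [-4.1, 0, 0], 87], [[0.1, 0, 0], [-4.1, 0, 0], 87], [[0.1, 0, 0], [-4.1, 0, 0.2], 87], [[0, 0, 0], [-4, 0, 0.4], 87], [[0, 0, 0], [-4, 0, 0.6], 87]]'

```text
time: 7.9
position: [0.4987, 0.0413, 0.1069]
tool_rot: [2.16, 2.002, -0.284]
ft_force: [0.7, 0.7, -0.4]
grip_width: 1.0
```

```bash
python3 st.py; python3 ang.py scene
```

```text
t 7.90 TCP reader x,y,z [-23.3  -0.6] 106.9 tilt 15.2 yaw err 0.1 roll(y axis dz) 0.004
 front corner [np.float64(-12.0), np.float64(-0.5), np.float64(101.7)] rear corner [np.float64(-30.4), np.float64(-0.6), np.float64(96.7)] F reader [-0.7  0.6] -0.4
scene 784 [ 1.9 -0.2 73. ] [0.996 0.002 0.087] phi 85.00098513722835
```

>>> step_arm --rows '[[[0, 0, 0], [-3.8, 0, 0.8], 87], [[0, 0, 0], [-3.8, 0, 0.8], 87], [[0, 0, 0], [-3.8, 0, 0.8], 87], [[0, 0, 0], [0, 0, 0], 87], [[0, 0, 0], [0, 0, 0], 87], [[0, 0, 0], [0, 0, 0], 87]]'

```text
time: 8.45
position: [0.4973, 0.0262, 0.1076]
tool_rot: [2.162, 1.998, -0.286]
ft_force: [-0.6, -0.0, 0.3]
grip_width: 1.0
```

```bash
python3 st.py; python3 - <<'E'
from h import *
from bench import optics
d=optics.get_image("scene")
crop(d,260,165,390,275,5,"pics/s7.png")
E
```

```text
t 8.45 TCP reader x,y,z [-8.1 -0.8] 107.6 tilt 15.3 yaw err -0.1 roll(y axis dz) 0.003
 front corner [np.float64(3.1), np.float64(-0.8), np.float64(102.4)] rear corner [np.float64(-15.2), np.float64(-0.8), np.float64(97.4)] F reader [ 0.1 -0.6] 0.3
```

View pics/s7.png

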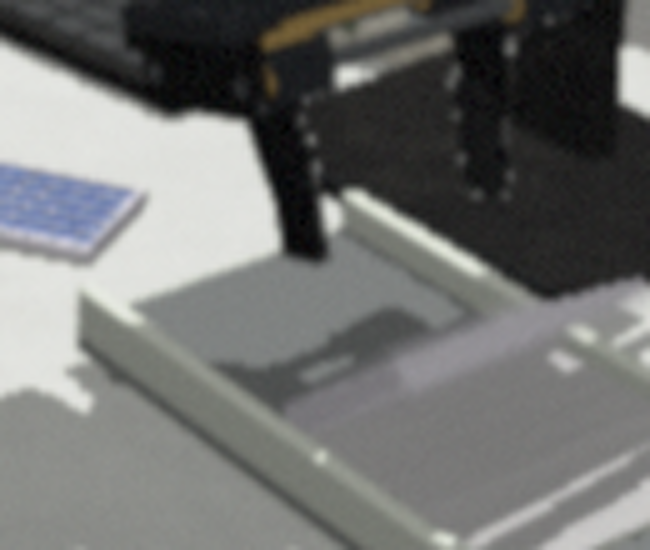

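>>> step_arm --rows '[[[0, 2, 0], [6, 0, -1], 87], [[0, 2, 0], [6, 0, -1], 87], [[0, 2, 0], [6, 0, 0], 87], [[0, 2, 0], [6, 0, 0], 87], [[0, 2, 0], [6, 0, 0], 87], [[0, 0, 0], [0, 0, 0], 87]]'

```text
time: 9.0
position: [0.4998, 0.0596, 0.1033]
tool_rot: [2.257, 2.096, -0.092]
ft_force: [0.1, -0.5, 0.3]
grip_width: 0.997
```

```bash
python3 st.py; python3 - <<'E'
from h import *
from bench import optics
d=optics.get_image("scene"); pickle.dump(d,open("scene8.pkl","wb"))
crop(d,235,165,475,335,3.3,"pics/s8.png")
d=optics.get_image("wrist"); pickle.dump(d,open("wrist8.pkl","wb"))
cv2.imwrite("pics/w8.png",cv2.resize(d["frame"][:,:,::-1],None,fx=1.4,fy=1.4,interpolation=cv2.INTER_CUBIC))
E
```

```text
t 9.00 TCP reader x,y,z [-41.7  -0.9] 103.3 tilt 4.8 yaw err 0.2 roll(y axis dz) 0.003
 front corner [np.float64(-31.5), np.float64(-0.9), np.float64(96.2)] rear corner [np.float64(-50.5), np.float64(-0.9), np.float64(94.6)] F reader [0.5 0.2] 0.3
```

View pics/s8.png

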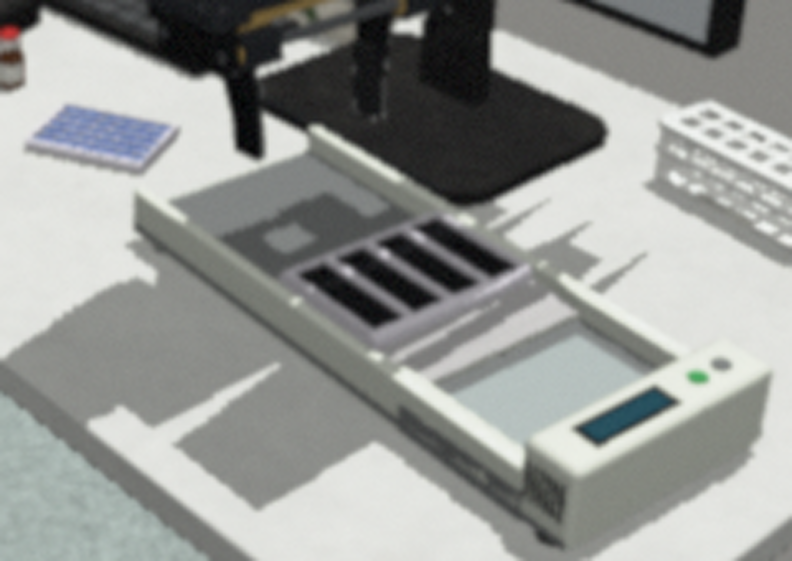

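View pics/w8.png

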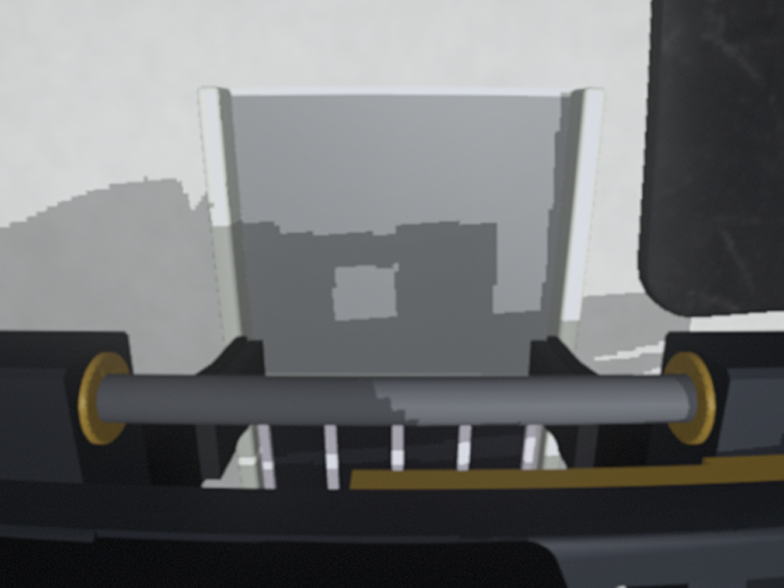

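The scene picture shows the plate flat on the deck, pockets up, at crop (405,275), short of the well. I'll lower the fingers behind it.

```bash
python3 - <<'E'
from h import *
from bench import status
s=status.get_state(); P=(.4975,.0180,-94.45)
t=rd(P,-30,0,45)[0]
for r in plan(s["position"],s["tool_rot"],t,toolR(-94.45,0.5),5): print(r)
d=pickle.load(open("scene8.pkl","rb"))
overlay(d,P,[(50,0,33,0),(50,0,39,0)],235,165,475,335,3.3,"pics/o8.png")
E
```

```text
[[0.0, 0.9, 0.0], [-1.3, 0.2, 11.8]]
[[0.0, 0.9, 0.0], [-1.5, 0.2, 11.8]]
[[0.0, 0.9, 0.0], [-1.7, 0.2, 11.8]]
[[0.0, 0.9, 0.0], [-1.9, 0.2, 11.7]]
[[0.0, 0.9, 0.0], [-2.1, 0.2, 11.7]]
```

View pics/o8.png

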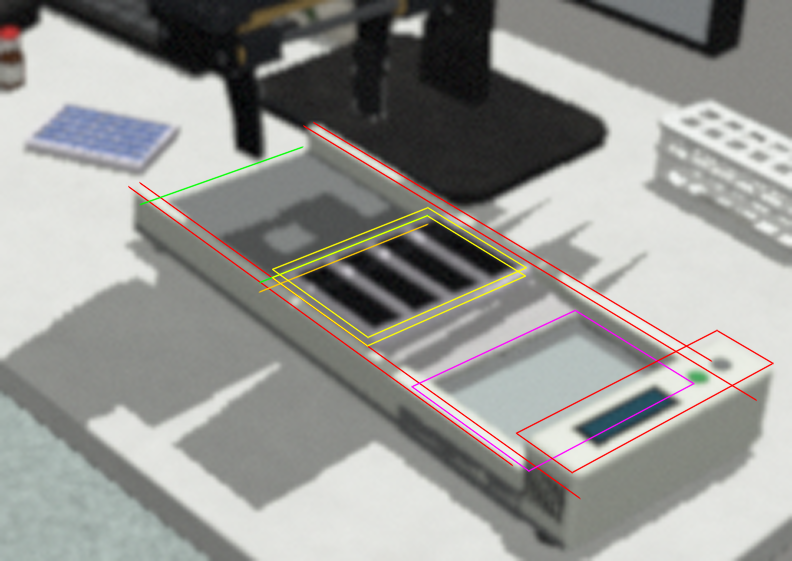

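>>> step_arm --rows '[[[0, 0.9, 0], [-1.3, 0.2, 12], 87], [[0, 0.9, 0], [-1.5, 0.2, 12], 87], [[0, 0.9, 0], [-1.7, 0.2, 11], 87], [[0, 0.9, 0], [-1.9, 0.2, 9], 87], [[0, 0.5, 0], [-1, 0, 5], 87], [[0, 0, 0], [0, 0, 0], 87]]'

```text
time: 9.6
position: [0.5006, 0.051, 0.0533]
tool_rot: [2.284, 2.136, -0.015]
ft_force: [-0.8, -0.7, 0.1]
grip_width: 0.999
```

```bash
python3 st.py
```

```text
t 9.60 TCP reader x,y,z [-33.1   0.5] 53.3 tilt 0.9 yaw err 0.6 roll(y axis dz) 0.004
 front corner [np.float64(-23.5), np.float64(0.7), np.float64(45.5)] rear corner [np.float64(-42.5), np.float64(0.4), np.float64(45.2)] F reader [ 0.8 -0.8] 0.1
```

>>> step_arm --rows '[[[0.1, 0, 0.3], [0, 0, 5], 87], [[0.1, 0, 0.3], [0, 0, 4.5], 87], [[0, 0, 0], [0, 0, 2.5], 87], [[0, 0, 0], [0, 0, 0.5], 87]]'

```text
time: 9.93
position: [0.5014, 0.052, 0.0406]
tool_rot: [2.295, 2.126, -0.019]
ft_force: [0.4, -0.4, 0.8]
grip_width: 1.001
```

```bash
python3 st.py
```

```text
t 9.93 TCP reader x,y,z [-34.2   1.2] 40.6 tilt 1.0 yaw err 0.1 roll(y axis dz) 0.001
 front corner [np.float64(-24.6), np.float64(1.2), np.float64(32.8)] rear corner [np.float64(-43.6), np.float64(1.2), np.float64(32.4)] F reader [0.4 0.4] 0.8
```

>>> step_arm --rows '[[[0, 0, 0], [-5, -0.1, 0.1], 87], [[0, 0, 0], [-5, -0.1, 0.1], 87], [[0, 0, 0], [-5, -0.1, 0.1], 87], [[0, 0, 0], [-4, -0.1, 0.1], 87], [[0, 0, 0], [-4, -0.1, 0.1], 87], [[0, 0, 0], [-4, -0.1, 0.1], 87], [[0, 0, 0], [-4, -0.1, 0.1], 87], [[0, 0, 0], [-4, 0, 0.1], 87], [[0, 0, 0], [-4, 0, 0.1], 87]]'

```text
time: 10.68
position: [0.4982, 0.0106, 0.0414]
tool_rot: [2.294, 2.127, -0.015]
ft_force: [-0.1, 0.5, -0.8]
grip_width: 0.998
```

```bash
python3 st.py
```

```text
t 10.68 TCP reader x,y,z [7.4 1.3] 41.4 tilt 0.9 yaw err 0.1 roll(y axis dz) 0.003
 front corner [np.float64(17.0), np.float64(1.3), np.float64(33.6)] rear corner [np.float64(-2.0), np.float64(1.3), np.float64(33.3)] F reader [-0.5 -0.1] -0.8
```

>>> step_arm --rows '[[[0, 0, 0], [-5, -0.2, 0.4], 87], [[0, 0, 0], [-5, -0.2, 0.4], 87], [[0, 0, 0], [-5, -0.2, 0.3], 87], [[0, 0, 0], [-5, -0.2, 0.2], 87], [[0, 0, 0], [-5, -0.1, 0.2], 87], [[0, 0, 0], [-5, -0.1, 0.2], 87], [[0, 0, 0], [-5, -0.1, 0.2], 87], [[0, 0, 0], [-5, 0, 0.2], 87], [[0, 0, 0], [-5, 0, 0.2], 87], [[0, 0, 0], [-5, 0, 0.2], 87], [[0, 0, 0], [-5, 0, 0.2], 87], [[0, 0, 0], [-5, 0, 0.2], 87]]'

```text
time: 11.68
position: [0.4932, -0.0533, 0.0402]
tool_rot: [2.293, 2.129, -0.009]
ft_force: [-0.6, 1.5, 1.3]
grip_width: 0.997
```

```bash
python3 st.py; python3 - <<'E'
from h import *
from bench import optics
P=(.4975,.0180,-94.45)
d=optics.get_image("scene"); pickle.dump(d,open("scene9.pkl","wb"))
crop(d,285,195,475,335,4,"pics/s9.png")
E
```

```text
t 11.68 TCP reader x,y,z [71.4  1.3] 40.2 tilt 0.7 yaw err 0.2 roll(y axis dz) 0.005
 front corner [np.float64(81.0), np.float64(1.4), np.float64(32.3)] rear corner [np.float64(62.0), np.float64(1.3), np.float64(32.1)] F reader [-1.4 -0.7] 1.3
```

View pics/s9.png

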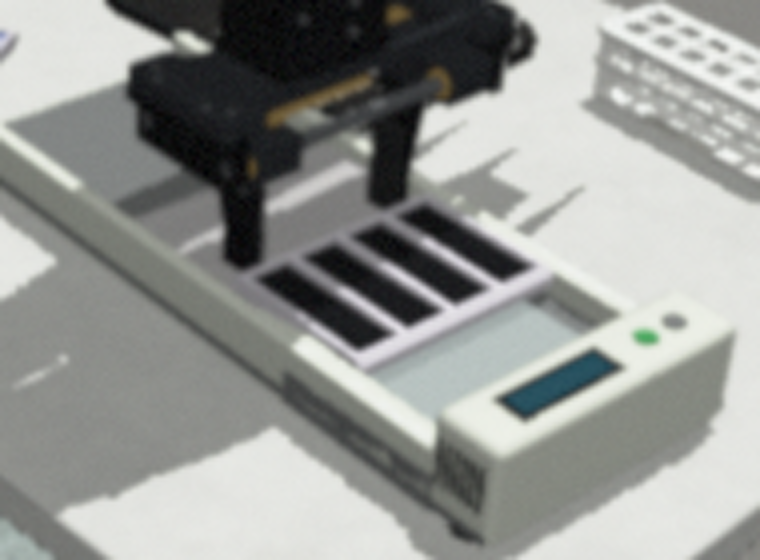

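>>> step_arm --rows '[[[0, 0, 0], [-5, -0.2, 0.2], 87], [[0, 0, 0], [-5, -0.2, 0.2], 87], [[0, 0, 0], [-5, -0.2, 0.2], 87], [[0, 0, 0], [-5, -0.2, 0.2], 87], [[0, 0, 0], [-4, -0.1, 0.2], 87], [[0, 0, 0], [-4, -0.1, 0.2], 87], [[0, 0, 0], [-4, -0.1, 0.2], 87], [[0, 0, 0], [-4, 0, 0.2], 87], [[0, 0, 0], [-3, 0, 0.1], 87], [[0, 0, 0], [-2, 0, 0.1], 87]]'

```text
time: 12.57
position: [0.4883, -0.1004, 0.0382]
tool_rot: [2.293, 2.127, -0.011]
ft_force: [0.4, 1.4, -0.8]
grip_width: 1.0
```

```bash
python3 st.py; python3 - <<'E'
from h import *
from bench import optics
d=optics.get_image("scene"); pickle.dump(d,open("scene10.pkl","wb"))
crop(d,285,195,475,335,4,"pics/s10.png")
d=optics.get_image("wrist"); pickle.dump(d,open("wrist10.pkl","wb"))
cv2.imwrite("pics/w10.png",cv2.resize(d["frame"][:,:,::-1],None,fx=1.4,fy=1.4,interpolation=cv2.INTER_CUBIC))
E
```

```text
t 12.57 TCP reader x,y,z [118.8  -0. ] 38.2 tilt 0.8 yaw err 0.1 roll(y axis dz) 0.005
 front corner [np.float64(128.4), np.float64(0.0), np.float64(30.4)] rear corner [np.float64(109.4), np.float64(-0.0), np.float64(30.1)] F reader [-1.4  0.3] -0.8
```

View pics/s10.png

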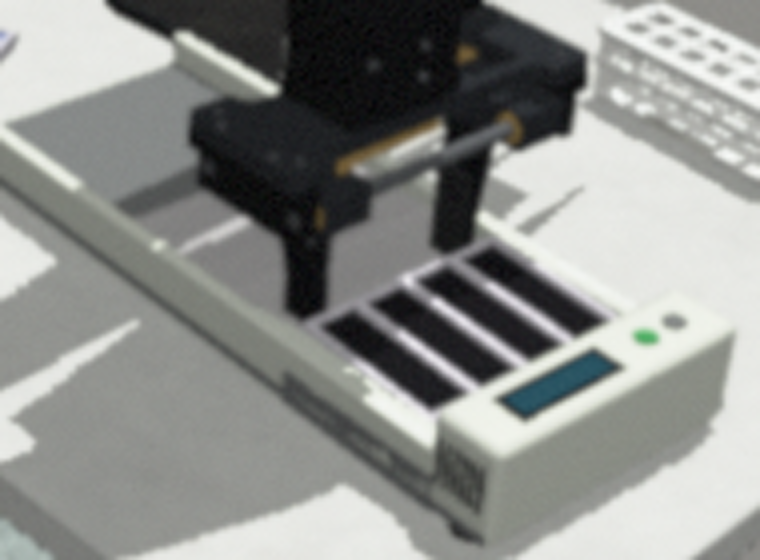

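View pics/w10.png

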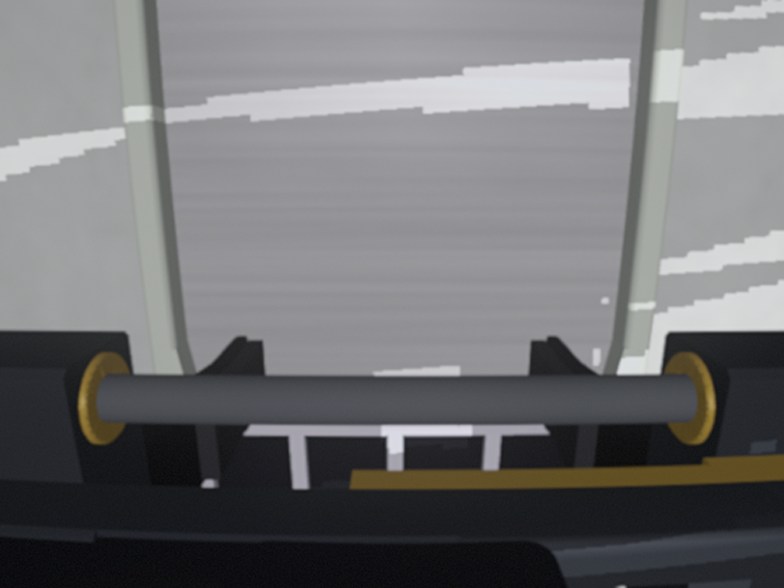

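>>> step_arm --rows '[[[0, 0, 0], [-2, 0, -0.5], 87], [[0, 0, 0], [-2, 0, -0.4], 87], [[0, 0, 0], [-2, 0, 0], 87], [[0, 0, 0], [-1.5, 0, 0], 87]]'

```text
time: 13.0
position: [0.4866, -0.1083, 0.0389]
tool_rot: [2.294, 2.128, -0.014]
ft_force: [0.9, 1.1, -0.7]
grip_width: 0.997
```

```bash
python3 st.py
```

```text
t 13.00 TCP reader x,y,z [126.7  -1.1] 38.9 tilt 0.9 yaw err 0.2 roll(y axis dz) 0.003
 front corner [np.float64(136.4), np.float64(-1.0), np.float64(31.1)] rear corner [np.float64(117.4), np.float64(-1.1), np.float64(30.8)] F reader [-1.2  0.8] -0.7
```

>>> step_arm --rows '[[[0, 0, 0], [-1, 0.2, 0], 87], [[0, 0, 0], [-1, 0.2, 0], 87], [[0, 0, 0], [-1, 0, 0], 87]]'

```text
time: 13.25
position: [0.4866, -0.1104, 0.0389]
tool_rot: [2.295, 2.129, -0.012]
ft_force: [0.4, 5.2, 0.5]
grip_width: 1.001
```

```bash
python3 st.py; python3 - <<'E'
from h import *
from bench import optics
d=optics.get_image("scene"); pickle.dump(d,open("scene11.pkl","wb"))
crop(d,315,215,475,335,5,"pics/s11.png")
E
```

```text
t 13.25 TCP reader x,y,z [128.8  -0.9] 38.9 tilt 0.8 yaw err 0.2 roll(y axis dz) 0.003
 front corner [np.float64(138.4), np.float64(-0.8), np.float64(31.1)] rear corner [np.float64(119.4), np.float64(-0.9), np.float64(30.8)] F reader [-5.2  0. ] 0.5
```

View pics/s11.png

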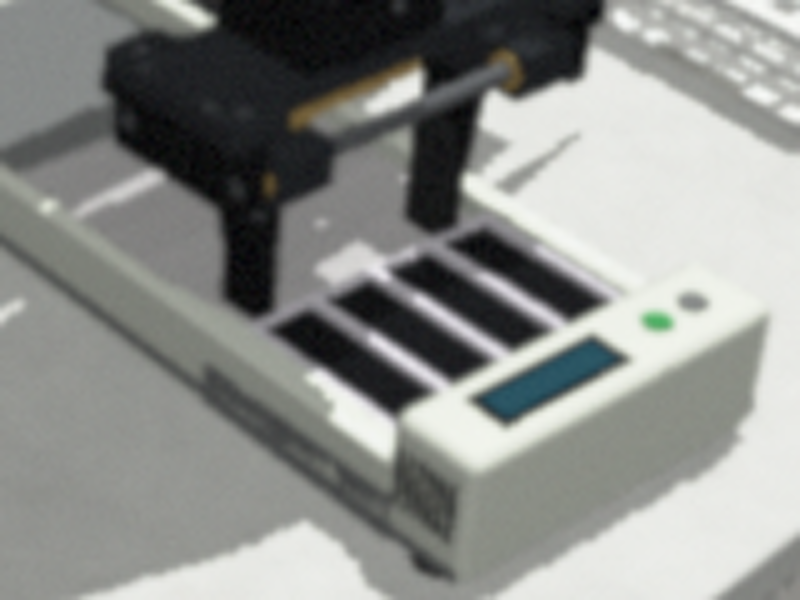

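The force jumped to 5 N, so the plate is against the head wall. I'll back off, rise and check.

>>> step_arm --rows '[[[0, 0, 0], [5, 0, -1], 87], [[0, 0, 0], [10, 0, -3], 87], [[0, 0, 0], [15, 0, -15], 87], [[0, 0, 0], [15, 0, -25], 87], [[0, 0, 0], [15, 0, -30], 87], [[0, 0, 0], [10, 0, -30], 87], [[0, 0, 0], [0, 0, -20], 87], [[0, 0, 0], [0, 0, 0], 87]]'

```text
time: 13.97
position: [0.4899, -0.0392, 0.1657]
tool_rot: [2.294, 2.123, -0.029]
ft_force: [0.4, -0.5, 0.3]
grip_width: 0.997
```

```bash
python3 st.py; python3 - <<'E'
from h import *
from bench import optics
for n in ("scene","wrist","side"):
    d=optics.get_image(n); pickle.dump(d,open(n+"12.pkl","wb"))
    if n=="scene": crop(d,315,215,475,335,5,"pics/s12.png")
    if n=="wrist": cv2.imwrite("pics/w12.png",cv2.resize(d["frame"][:,:,::-1],None,fx=1.4,fy=1.4,interpolation=cv2.INTER_CUBIC))
E
```

```text
t 13.97 TCP reader x,y,z [57.7 -3.1] 165.7 tilt 1.4 yaw err 0.0 roll(y axis dz) -0.001
 front corner [np.float64(67.3), np.float64(-3.1), np.float64(157.9)] rear corner [np.float64(48.3), np.float64(-3.1), np.float64(157.5)] F reader [0.5 0.5] 0.3
```

View pics/s12.png

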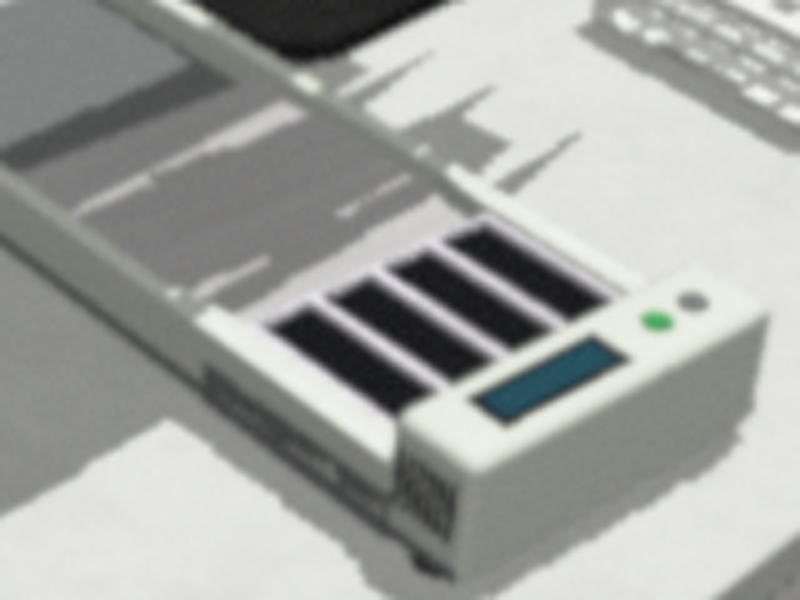

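View pics/w12.png

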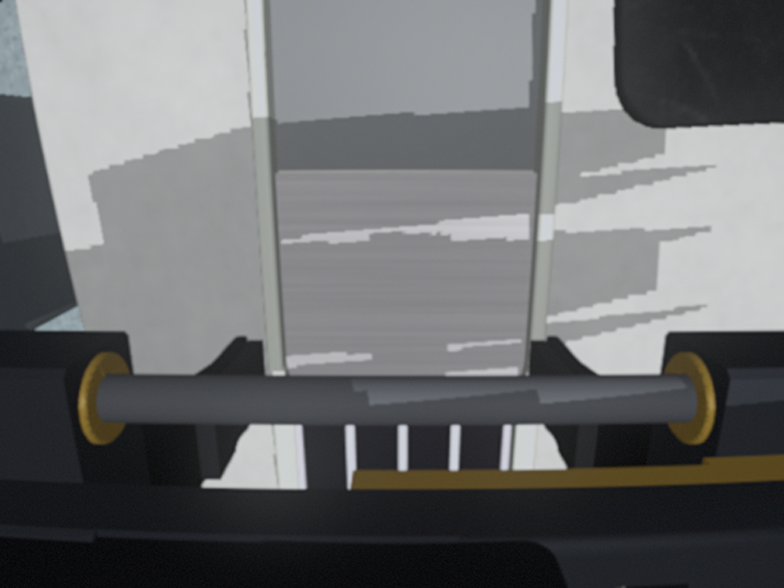

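>>> step_arm --rows '[[[0, 0, 0], [-20, 0, -15], 87], [[0, 0, 0], [-35, 0.5, -10], 87], [[0, 0, 0], [-35, 0.5, 0], 87], [[0, 0, 0], [-35, 0.5, 0], 87], [[0, 0, 0], [-35, 0.5, 0], 87], [[0, 0, 0], [-30, 0.5, 0], 87], [[0, 0, 0], [-15, 0, 0], 87], [[0, 0, 0], [0, 0, 0], 87], [[0, 0, 0], [0, 0, 0], 87]]'

```text
time: 14.87
position: [0.4619, -0.2546, 0.1778]
tool_rot: [-2.307, -2.126, 0.075]
ft_force: [-0.5, 1.3, -0.3]
grip_width: 1.002
```

```bash
python3 st.py; python3 - <<'E'
from h import *
from bench import optics
d=optics.get_image("wrist"); pickle.dump(d,open("wrist13.pkl","wb"))
cv2.imwrite("pics/w13.png",cv2.resize(d["frame"][:,:,::-1],None,fx=1.4,fy=1.4,interpolation=cv2.INTER_CUBIC))
E
```

```text
t 14.87 TCP reader x,y,z [274.5 -14.3] 177.8 tilt 1.9 yaw err -0.2 roll(y axis dz) -0.035
 front corner [np.float64(284.3), np.float64(-14.6), np.float64(170.1)] rear corner [np.float64(265.3), np.float64(-14.6), np.float64(169.5)] F reader [-1.3 -0.6] -0.3
```

View pics/w13.png

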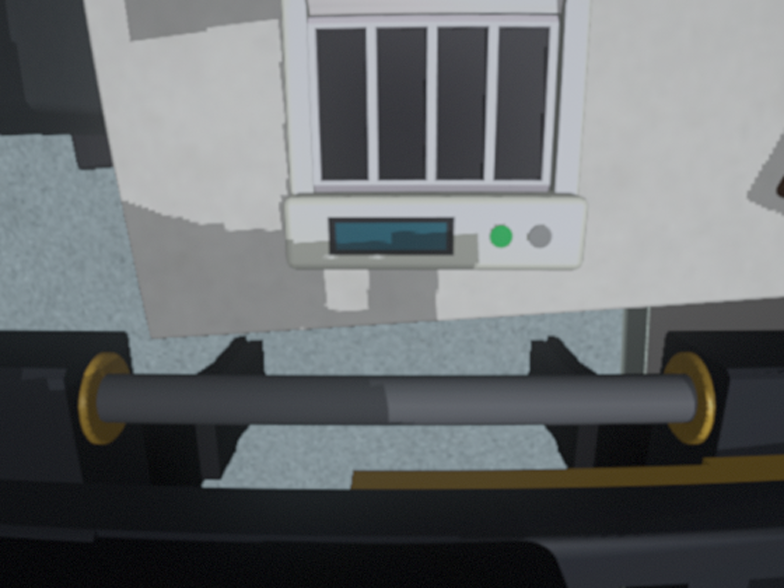

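```bash
python3 - <<'E'
from h import *
d=pickle.load(open("wrist13.pkl","rb")); P=ondepth(d)
crop(d,195,0,425,150,3.4,"pics/w13c.png")
def z(n,u,v,r=1): 
    u,v=int(u/1.4),int(v/1.4); q=P[max(v-r,0):v+r+1,u-r:u+r+1].reshape(-1,3); print(n,(np.median(q,0)*1000).round(1))
for n,u,v in [("deck",380,5),("deck",500,5),("railL",300,100),("railR",573,100),("rear L",340,23),("rear mid",430,19),("rear R",530,19),("bar rear",371,40),("bar rear",494,40),("bar front",373,170),("bar front",493,170),("front L",340,186),("front R",520,186),("head",380,210)]: z(n,u,v)
# plane fit on bright frame pixels
f=d["frame"].astype(int).sum(2); v,u=np.mgrid[0:420,0:560]
m=(u>228)&(u<392)&(v>16)&(v<132)&(f>450)
for (a,b) in [((u<228+999),None)]:
    D=P[m]*1000; k=np.ones(len(D),bool)
    for _ in range(6):
        mu=D[k].mean(0); n=np.linalg.svd(D[k]-mu,full_matrices=False)[2][2]; n*=np.sign(n[2]); k=abs((D-mu)@n)<1.5
    print(k.sum(),len(D),mu,n.round(4))
E
```

```text
deck [ 458.9 -111.6   28.9]
deck [ 521.1 -117.3   30.4]
railL [ 413.2 -156.6   38.8]
railR [ 555.9 -168.1   39.4]
rear L [ 437.8 -120.6   38.5]
rear mid [ 484.3 -122.9   38. ]
rear R [ 534.5 -126.6   37.9]
bar rear [ 453.6 -130.6   39.3]
bar rear [ 515.5 -135.7   39.5]
bar front [ 448.2 -196.1   39. ]
bar front [ 512.7 -201.1   38.3]
front L [ 429.3 -202.8   39. ]
front R [ 526.9 -210.5   38.5]
head [ 451.7 -215.7   59.9]
3006 3250 [ 485.70721925 -167.65980102   39.11084584] [1.5e-03 6.0e-04 1.0e+00]
```

View pics/w13c.png

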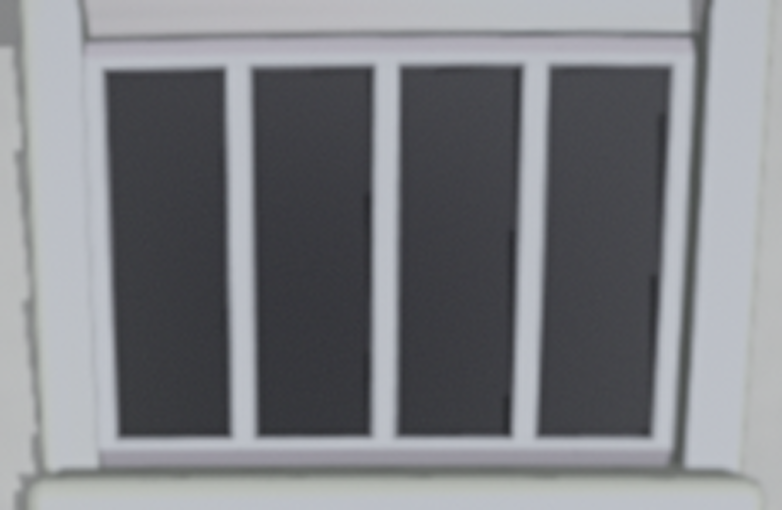

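The plate's top plane is at 39.1 mm, level and flush with the 39 mm rails, so it is fully in the well. I'll check the bystanders and hand in.

```bash
python3 - <<'E'
from h import *
from bench import order,optics
a=pickle.load(open("side0.pkl","rb"))["frame"].astype(int); b=optics.get_image("side")["frame"].astype(int)
print("vials/strip region diff", (abs(a-b).max(2)[248:335,220:262]>60).sum())
cv2.imwrite("pics/side14.png",b[:,:,::-1])
print(order.close_job())
E
```

```text
vials/strip region diff 0
the job is handed in; nothing more can be done
None[ WARN:0@1.167] global loadsave.cpp:1063 imwrite_ Unsupported depth image for selected encoder is fallbacked to CV_8U.
```

The plate is turned over with its slide pockets up and sits fully home in the well. I handed the job in at about 15 s of the 54 s allowed; no verdict was reported.

I pushed the large plate against the step with the open fingertips low behind it and followed it up. It tipped past upright and fell onto the deck by itself. I then pushed it along the deck until it dropped into the well and the force rose to 5 N against the head wall. It was never gripped or lifted.

**Last checks:**
- **Plate height and level:** its top face measured 39.1 mm above the bench, where a plate fully home would be 39 mm. It was level within about 0.002 rad.
- **Position in the well:** in the picture it looked square, between the deck edge and the head. I did not measure its distance from the well's centre separately.
- **Bystanders:** the side picture showed no change around the vials and the cuvette strip compared with the start.
- **Robot:** the gripper was about 17 cm above the bench and touching nothing.

**Disagreement:** the scene camera placed the reader 3–5 mm further along the push direction than the wrist camera did. The contact with the step agreed with the wrist-based position, and so did the contact with the head wall, within about 2 mm.

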